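# Roll a laser tube into its vee mount and clamp it

## Task

Push the black laser tube gently so that it rolls along its shelf, over the low brass rib and into the vee cradle, without lifting it, then let go so that it settles by itself in the bottom of the vee. After that swing the hinged clamp over by its red bar and press it down until its rubber pad holds the tube with a firm squeeze of about 10 N (more than 25 N at the pad would damage the tube), and leave it clamped like that. Leave the bottle, the mirror post and the screwdriver where they are.

Things in the scene. Friction and masses are not known exactly. Their poses are not given: they have to be found in the camera images.
- mount: grey and aluminium vee mount, fixed to the table. Origin: on the table, under the bottom line of the vee at mid length. z up, y along the vee, x from the loading shelf across the vee to the clamp hinge. In its frame, mm: base plate x -98 to 77, y +-75, 12 thick; two hinge ears at x 38 to 62, y +-51 to +-61, up to z 95.
- shelf (a point): centre of the mount's flat loading shelf top, at mount (-59, 0, 40) mm; the shelf spans mount x -97 to -21, y +-65 mm. Two round brass ribs along y stand 3 mm above it: one at mount x -24.5 (between shelf and vee), one at x -92 (back edge). A level push wedges the tube hard against the rib; it rolls over when the pushing face rises with the back of the tube, about 1.5 mm up per mm forward.
- vee_seat (a point): where the centre of a 40 mm tube lies once it is fully down in the vee: mount (0, 0, 48) mm, tube axis along mount y. The 90-degree aluminium vee is 110 mm long, its bottom line at mount x 0, z 20; the near flank rises to x -20, z 40, the far one to x 30, z 50.
- clamp: steel yoke on a hinge pin along mount y. Origin on that pin, at mount (50, 0, 85) mm. At 0 rad its axes equal the mount's and it lies level over the vee towards mount -x; opening turns it about its +y; range -0.3 to 1.75 rad, starts at 1.45 to 1.7 (about upright). Stiff friction hinge, 0.6 N m: stays where left; 4 to 5 N at the bar moves it. 0.15 kg; side arms 10 mm thick at y +-42 mm.
- clamp_bar (a point): centre of the clamp's red round handle bar, 12 mm diameter, along the clamp's y, 74 mm free between the side arms; at (-125, 0, 15) mm in the clamp frame. Between the bar and the cross plate 58 mm is free.
- clamp_plate (a point): centre of the clamp's cross plate, at (-50, 0, 0) mm in the clamp frame, 22 mm wide, 8 mm thick. Under it hangs a rubber pad, 20 mm across, sprung (6 N per mm, 6 mm travel), on a set-screw: its face is 12 to 22 mm below this point, different each time, not measured. It meets a seated tube (top at 68 mm) between +0.1 and -0.1 rad. 1 N more at the bar: 2.5 N more at the pad.
- tube_center (a point): centre of the black laser tube (aluminium ends, thin yellow band), a plain cylinder 40 mm diameter, 160 mm long, 0.3 to 0.5 kg. Its y axis is the tube's axis. Starts on the loading shelf between the ribs, nearly along mount y (up to 0.12 rad askew); rolls freely. Pushing it with more than 20 N would mark it. Let go, the clamp's hinge friction keeps up to about 13 N on it.
- bottle_center (a point): centre of a white plastic bottle, 60 mm diameter, 140 mm tall, standing beside the mount; bystander
- mirror_center (a point): half-way up a small mirror on a steel post with round foot, 108 mm tall, foot 48 mm diameter, standing beside the mount; bystander
- driver_center (a point): middle of a screwdriver 150 mm long lying beside the mount; bystander
Things that resemble listed ones, but are neither listed nor needed, are in the scene too. Of the things like the part that bears tube_center, leave any that is blue; of the rest the smaller one is meant.

How it is judged:
On the way, in this order (a step that is already met when the one before it is completed fails the run):
1. the tube lies settled in the bottom of the vee, touched neither by the fingers nor by the clamp (z of tube_center in the frame of mount between 0.045 and 0.0505 m and x of tube_center in the frame of mount between -0.003 and 0.003 m and angle between the y axis of tube_center and the y axis of mount, either way round below 0.04 rad and linear speed of tube below 0.02 m/s and contact force between each of the fingers, clamp and tube below 0.1 N), for 0.3 s.
2. the clamp's pad presses on the seated tube with more than 5 N (contact force between clamp and tube above 5 N), for 0.3 s.
At the end, for the whole second after the job is handed in: the tube lies at rest in the bottom of the vee (axis within 3 mm sideways and about 2 mm in height of the seated line, within 0.04 rad of the vee's direction) and the released clamp presses on it with 5 to 25 N (z of tube_center in the frame of mount between 0.045 and 0.0505 m and x of tube_center in the frame of mount between -0.003 and 0.003 m and angle between the y axis of tube_center and the y axis of mount, either way round below 0.04 rad and linear speed of tube below 0.01 m/s and contact force between clamp and tube between 5 and 25 N); the robot touches nothing.
It fails at once if the tube is lifted (its axis more than 75 mm above the table; rolling over the rib it reaches 63 mm) (z of tube_center in the frame of mount above 0.075 m).
It fails at once if the fingers press on the tube with more than 20 N (contact force between the fingers and tube above 20 N).
It fails at once if the clamp presses on the tube with more than 25 N (contact force between clamp and tube above 25 N).
It fails at once if the clamp touches the tube while it is not in the bottom of the vee (contact force between clamp and tube above 0.5 N and z of tube_center in the frame of mount above 0.052 m).
It fails at once if the bottle, the mirror post or the screwdriver is moved more than 20 mm (distance of any of bottle_center, mirror_center, driver_center from where it was at the start of the episode above 0.02 m).
It also fails if it takes over 67 s, if anything falls off the work surface, if the arm or the gripper's body presses on something with over 40 N, if the wrist force passes 120 N, or if a joint passes its speed limit or range.

## Robot

A 6-joint arm with a two-finger parallel gripper is mounted at the origin on the work surface. World frame = base frame: x ahead of the robot, y to its left, z up, the work surface at z = 0. Lengths are in m, angles in rad, forces in N, time in s.
With the tool pointing down it reaches from about 0.325 to 0.85 m from the base axis. Payload 4.4 kg.
Tool frame: the origin (TCP) lies at the centre of the arm's flange, where the gripper is bolted on; the fingertips stand arm.finger_overhang ahead of it and the grasp point (between the pads) lies 180 mm ahead of it (arm.finger_overhang is the distance from the TCP to the fingertips, in m); y points along the fingers, x is the direction in which the jaws open and shut, and the axes are right-handed (so a half turn about y gives the same grasp; the last joint's range is limited). The gripper opens to 94 mm and grips with 3 to 60 N. Pads are 16 mm wide; open, the fingers measure 119 mm over their backs; the gripper's body (75 mm by 177 mm) begins 78 mm behind the grasp point.
Start: joints at [-1.359, 0.207, 1.542, -0, 1.393, -0.15], TCP at [0.204, -0.538, 0.405] pointing down, gripper open.
Joint ranges: [-2.73, 2.73], [-0.86, 2.22], [0.23, 2.46], [-1.11, 4.25], [0.08, 2.63], [-2.82, 2.82]. Speed limits (rad/s): [2.79, 2.79, 3.14, 3.14, 3.14, 3.14].

## Interface

Orientations are given as [roll, pitch, yaw] about the fixed x, y, z axes, in that order (R = Rz(yaw) Ry(pitch) Rx(roll)).
In Python, from cell import arm, optics gives the robot as it stands. The module is installed in compiled form; this text tells all that it offers.
- The arm moves only by the tool apply_moves, never from a script. Its arguments are lists of equal length, an entry for each row: "travel": the shift along the tool's x, y, z in mm, a list of three; "delta_rot": the turn, a rotation vector about the tool's x, y, z in rad, a list of three; "jaw": the opening in per cent of the stroke, from 0 (shut) to 100 (fully open). A call has exactly 10 rows; each row shifts and turns the pose as measured when the row begins, along the tool's axes as they then stand; what a row does not reach is not made up. A row lasts 1/12 s, in which the tool goes at most 41.7 mm and 7.16 degrees, less where a joint would pass 70% of its speed; a pose out of reach is approached as far as the arm can. A call is refused whole if a number of a shift passes 41.7 or a number of a turn 0.125, either way. A call with a gripper value outside its range is refused whole. The fingers move at their own pace and stop on an object; "grip_force" is the grip in N (left out, the last holds). Time passes only in rows, so rows that do not move let the fingers close, or fill a call up. It gives the time, the measured TCP pose, the force and the opening at its end, in the units of the state.
- arm.state(): the state, without advancing time (a new reading comes with each control period).
- optics.read_camera(name): name is "scene" or "side" or "wrist"; returns a dict with "pixels" (384x512x3 uint8, red, green, blue), "z_map" (384x512 float32, m along the optical axis (not along the pixel's ray), 0 where there is no reading), "K" (3x3 intrinsics, pixels), "k1" (the pictures are not rectified: a ray, as slopes to the right and down, at radius r is drawn at 1 + k1 r^2 times it, then the intrinsics apply), "rvec" (rotation vector, rad) and "tvec" (3), from world to camera coordinates, as OpenCV has them; the wrist camera has in their place "hand_eye" (4x4, takes a point from camera to tool coordinates, whose origin is the TCP and whose axes are the tool frame's). Camera axes: x right, y down, z forward; pixel columns grow to the right and rows downward; lengths in m; the calibration is good to about 2 mm. A picture is of the moment at which its call begins: read the wrist's pose just before it.
- arm.sign_off(): hands the job in, once; it reports no verdict.
The state is a dict: "time": time; "joint_pos": joint angles; "dq": joint speeds; "tau": joint torques, N m; "tool_pos": TCP position; "tool_rot": TCP orientation; "wrist_force": force on the tool from outside, world axes, zero at the start; "moment": the same for the moment, N m; "width": finger opening in m.
Only numpy, scipy, OpenCV 4.12 (cv2) and the standard library are available. Lean on these libraries where they do the work, as an engineer would, in place of code of your own. Each camera call takes 0.05 s, during which the arm holds its last target.

## Working session

There is one attempt and no reset: what is moved stays moved. The work goes in short steps, Python scripts to look and compute and a tool call to move; the robot and the scene stay as the last step left them, time stands still between calls to the robot, and variables do not carry over. Pictures are saved under pics/ and viewed, and the job is handed in when it is done.

Besides the shell and the picture viewer there is one more tool, called as a command line: name --argument value ..., lists and objects as JSON in quotes. apply_moves: Moves the arm, as the interface text tells. Its arguments: {"type":"object","properties":{"travel":{"type":"array"},"delta_rot":{"type":"array"},"jaw":{"type":"array"},"grip_force":{"type":"number"}},"required":["travel","delta_rot","jaw"]}

```bash
mkdir -p pics; cat > h.py <<'E'
import numpy as np, cv2
from cell import arm, optics
from scipy.spatial.transform import Rotation as R
def cam(n):
    s=arm.state(); d=optics.read_camera(n); d['st']=s
    if 'rvec' in d and d['rvec'] is not None:
        Rm=cv2.Rodrigues(np.array(d['rvec'],float))[0]; d['Rcw']=Rm.T; d['c']=-Rm.T@np.array(d['tvec'],float).ravel()
    else:
        H=np.array(d['hand_eye']); Rt=R.from_euler('xyz',s['tool_rot']).as_matrix()
        d['Rcw']=Rt@H[:3,:3]; d['c']=Rt@H[:3,3]+np.array(s['tool_pos'])
    return d
def slopes(d,uv):
    K=np.array(d['K']); uv=np.atleast_2d(np.array(uv,float))
    p=np.c_[(uv[:,0]-K[0,2])/K[0,0],(uv[:,1]-K[1,2])/K[1,1]]; q=p.copy()
    for _ in range(20): q=p/(1+d['k1']*(q**2).sum(1,keepdims=True))
    return q
def onplane(d,uv,z):
    q=slopes(d,uv); r=np.c_[q,np.ones(len(q))]@d['Rcw'].T
    t=(z-d['c'][2])/r[:,2]; return d['c']+r*t[:,None]
def bydepth(d,uv):
    uv=np.atleast_2d(np.array(uv)); q=slopes(d,uv); z=d['z_map'][uv[:,1].astype(int),uv[:,0].astype(int)]
    return np.c_[q,np.ones(len(q))]*z[:,None]@d['Rcw'].T+d['c']
def cloud(d):
    v,u=np.nonzero(d['z_map']>0); uv=np.c_[u,v]; return uv,bydepth(d,uv)
def proj(d,P):
    p=(np.atleast_2d(P)-d['c'])@d['Rcw']; s=p[:,:2]/p[:,2:]; s=s*(1+d['k1']*(s**2).sum(1,keepdims=True)); K=np.array(d['K'])
    return np.c_[s[:,0]*K[0,0]+K[0,2],s[:,1]*K[1,1]+K[1,2]]
def save(d,n,crop=None,f=1):
    im=d['pixels'][:,:,::-1]
    if crop: a,b,c,e=crop; im=im[b:e,a:c]
    cv2.imwrite('pics/'+n+'.png',cv2.resize(im,None,fx=f,fy=f,interpolation=cv2.INTER_CUBIC))
E
python3 - <<'E'
from h import *
import pickle
print(arm.state(), arm.finger_overhang)
D={}
for n in ['scene','side','wrist']:
    d=cam(n); D[n]=d; save(d,n+'0',f=1.5); print(n,d['c'],d['Rcw'][:,2],d['K'],d['k1'])
pickle.dump(D,open('d0.pkl','wb'))
E
```

```text
{'time': 0.0, 'joint_pos': array([-1.35848495e+00,  2.07414057e-01,  1.54293523e+00, -6.16175450e-06,
        1.39349168e+00, -1.50513121e-01]), 'dq': array([ 8.52161375e-04,  1.83588635e-03, -8.23261763e-04,  8.58009189e-04,
        3.95143085e-04, -8.66640622e-05]), 'tau': array([ 9.83963182e-04, -3.70885348e+01, -2.81411272e+01,  6.98964251e-02,
        3.62300500e-02, -1.90562282e-04]), 'tool_pos': array([ 0.20398218, -0.53721981,  0.40350257]), 'tool_rot': array([-1.5704652 ,  0.00222381, -1.20797036]), 'wrist_force': array([ 0.27187262, -0.17846777, -0.0952001 ]), 'moment': array([ 0.019134  , -0.04438337, -0.03063376]), 'width': 0.0939874989307596} 0.1992
scene [ 0.95857299 -0.45831716  0.79373574] [-0.48948279  0.51554607 -0.70329144] [[410.62280802   0.         251.06334605]
 [  0.         410.62280802 195.93387483]
 [  0.           0.           1.        ]] -0.13224432173721137
side [0.26888792 0.76017235 1.00313935] [ 0.17306812 -0.62248038 -0.76325985] [[498.8603576    0.         253.20778703]
 [  0.         498.8603576  196.12605623]
 [  0.           0.           1.        ]] 0.010872453453000265
wrist [ 0.2753276  -0.50963708  0.38318093] [-0.24796942 -0.09296749 -0.96429675] [[274.07469314   0.         260.76766031]
 [  0.         274.07469314 197.11910777]
 [  0.           0.           1.        ]] 0.020135514120434662
```

View images.

View pics/scene0.png

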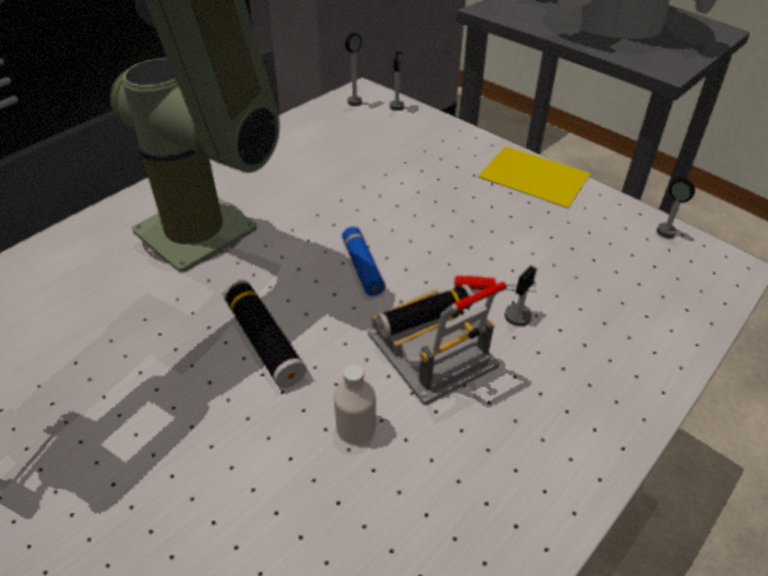

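View pics/side0.png

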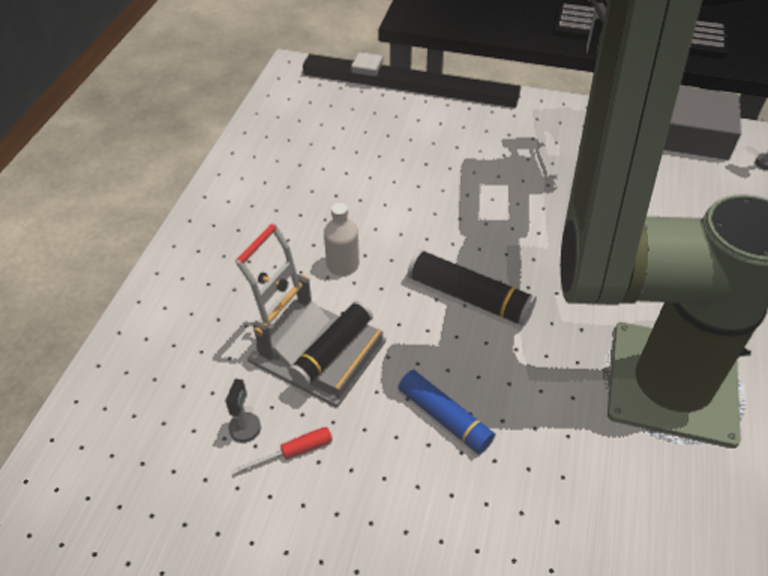

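View pics/wrist0.png

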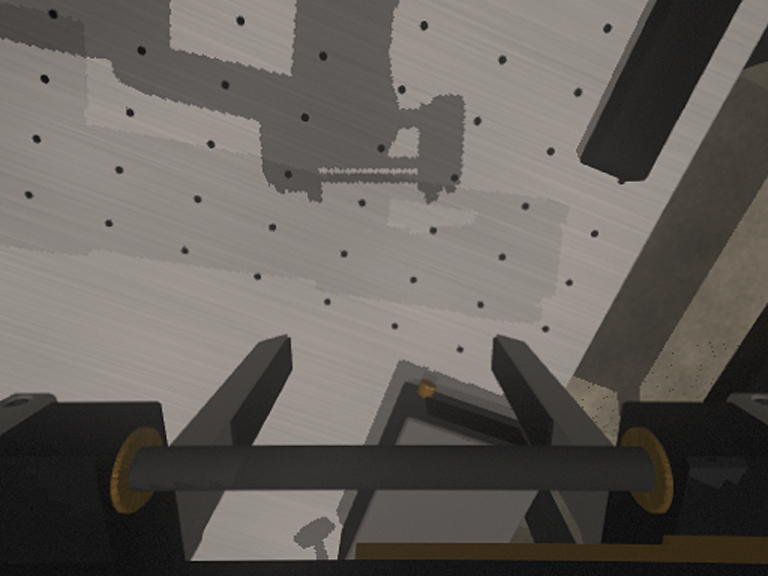

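```bash
python3 - <<'E'
from h import *
import pickle
D=pickle.load(open('d0.pkl','rb'))
for n in ['scene','side']:
    d=D[n]; uv,P=cloud(d)
    for z0,z1,name in [(.008,.016,'base'),(.035,.046,'shelf'),(.05,.07,'tube'),(.09,.3,'high')]:
        m=(P[:,2]>z0)&(P[:,2]<z1)&(P[:,0]>.3)&(P[:,0]<.85)&(abs(P[:,1])<.5)
        print(n,name,m.sum(),P[m].min(0).round(3) if m.any() else'',P[m].max(0).round(3) if m.any() else '')
save(D['side'],'side_crop',(130,120,350,330),3.2)
save(D['scene'],'scene_crop',(210,160,380,280),4.5)
# robot-ish points
d=D['side']
for nm,p in dict(barL=(240,262),barR=(272,229),tubeNear=(302,372),tubeFar=(360,315),bottletop=(340,210),mirrorfoot=(243,427),driverH=(305,443),driverT=(235,473)).items():
    print(nm,bydepth(d,[(p[0]/1.5,p[1]/1.5)]).round(3))
E
```

```text
scene base 974 [ 0.315 -0.141  0.008] [0.669 0.332 0.016]
scene shelf 1229 [ 0.301 -0.145  0.035] [0.651 0.255 0.046]
scene tube 1134 [ 0.3   -0.138  0.05 ] [0.651 0.258 0.07 ]
scene high 1610 [ 0.558 -0.136  0.09 ] [0.669 0.275 0.216]
side base 902 [ 0.307 -0.112  0.008] [0.665 0.333 0.016]
side shelf 1971 [ 0.3   -0.138  0.035] [0.649 0.262 0.046]
side tube 1034 [ 0.3  -0.13  0.05] [0.649 0.269 0.07 ]
side high 1490 [ 0.553 -0.127  0.09 ] [0.666 0.276 0.215]
barL [[0.66  0.107 0.209]]
barR [[0.638 0.033 0.211]]
tubeNear [[0.55  0.182 0.078]]
tubeFar [[0.498 0.055 0.078]]
bottletop [[ 0.577 -0.102  0.142]]
mirrorfoot [[0.621 0.262 0.017]]
driverH [[0.521 0.266 0.024]]
driverT [[0.605 0.334 0.014]]
```

View pics/side_crop.png

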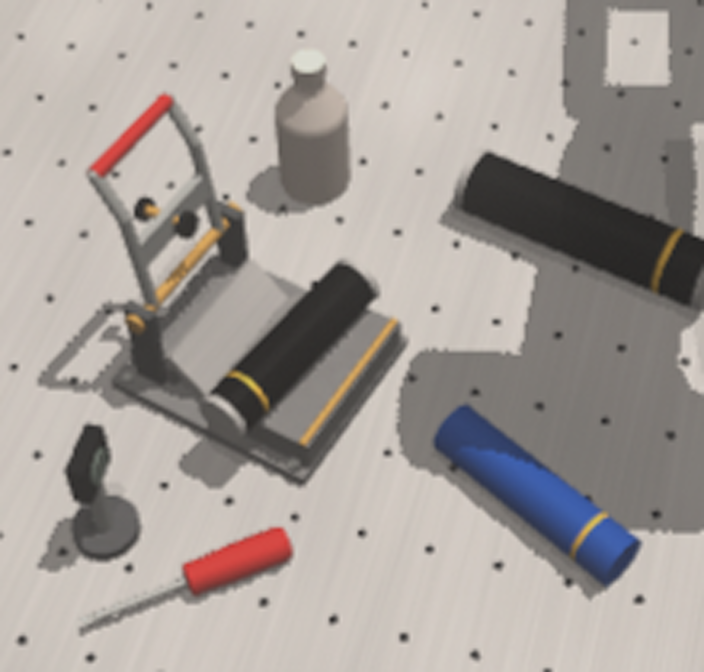

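View pics/scene_crop.png

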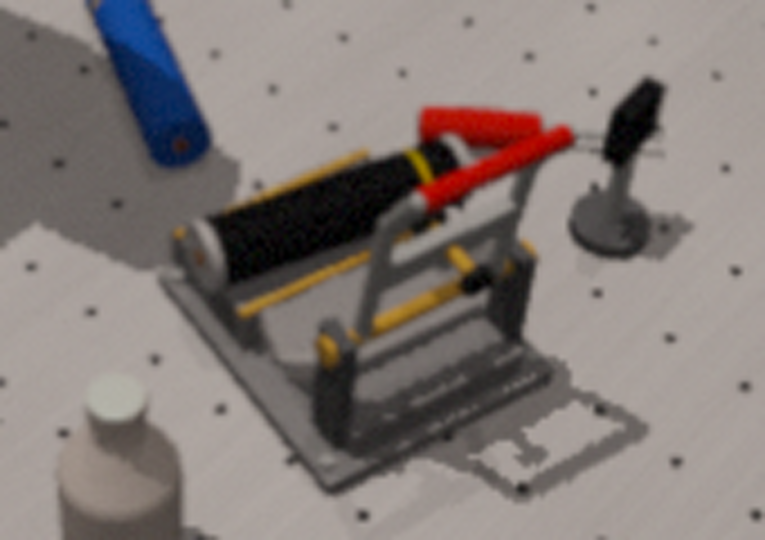

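```bash
cat > fit.py <<'E'
from h import *
import pickle
D=pickle.load(open('d0.pkl','rb'))
sc=lambda p:((np.array(p)+.5)/4.5-.5)+(210,160)
si=lambda p:((np.array(p)+.5)/3.2-.5)+(130,120)
obs=[('scene',sc((160,272)),(-98,-75)),('scene',sc((330,487)),(77,-75)),('scene',sc((552,375)),(77,75)),
('side',si((303,480)),(-98,75)),('side',si((112,382)),(77,75)),('side',si((408,337)),(-98,-75))]
W=np.array([onplane(D[n],[uv],.012)[0][:2] for n,uv,_ in obs]); M=np.array([m for *_,m in obs])/1e3
def fit(W,M):
    a,b=W-W.mean(0),M-M.mean(0)
    th=np.arctan2((b[:,0]*a[:,1]-b[:,1]*a[:,0]).sum(),(a*b).sum())
    Rm=np.array([[np.cos(th),-np.sin(th)],[np.sin(th),np.cos(th)]]); return th,W.mean(0)-Rm@M.mean(0),Rm
th,o,Rm=fit(W,M)
if __name__=='__main__':
    print(W.round(4)); print('th',th,'o',o); print(((W-o)@Rm-M).round(4)*1e3)
    for n in ['scene','side']:
        i=[k for k in range(6) if obs[k][0]==n]; t,oo,_=fit(W[i],M[i]); print(n,t,oo)
    for n in ['scene','side']:
        uv,P=cloud(D[n]); Q=np.c_[(P[:,:2]-o)@Rm,P[:,2]]
        m=(Q[:,0]>-.1)&(Q[:,0]<-.0)&(abs(Q[:,1])<.1)&(Q[:,2]>.062)&(Q[:,2]<.09)
        pts=Q[m]; c=pts.mean(0); u,s,vt=np.linalg.svd(pts[:,:2]-c[:2]); print(n,'tube',m.sum(),c.round(4),vt[0],pts.min(0).round(3),pts.max(0).round(3),np.percentile(pts[:,2],98))
        m=(abs(Q[:,0]+.08)<.005)&(abs(Q[:,1])<.055); print('shelf z',np.median(Q[m][:,2]))
        # red bar
        im=D[n]['pixels'].astype(int); red=(im[...,0]>120)&(im[...,1]<60)&(im[...,2]<60)
        rr=red[uv[:,1],uv[:,0]]&(Q[:,2]>.12); b=Q[rr]; print('bar',rr.sum(),b.mean(0).round(4),b.min(0).round(3),b.max(0).round(3))
        m=(Q[:,0]>.03)&(Q[:,0]<.068)&(abs(abs(Q[:,1])-.056)<.012)&(Q[:,2]>.03)&(Q[:,2]<.12)
        e=Q[m]; print('ears',e.min(0).round(3),e.max(0).round(3))
        m=(Q[:,2]>.075)&(Q[:,0]>0.02)&(abs(Q[:,1])<.06); e=Q[m]; print('clamp',e.min(0).round(3),e.max(0).round(3))
    # draw model
    def tw(x,y,z): return np.r_[o+Rm@np.array([x,y])/1e3,z/1e3]
    for n in ['scene','side']:
        d=dict(D[n]); im=cv2.resize(d['pixels'],None,fx=2,fy=2,interpolation=cv2.INTER_CUBIC).copy()
        segs=[((-98,-75,12),(77,-75,12)),((77,-75,12),(77,75,12)),((77,75,12),(-98,75,12)),((-98,75,12),(-98,-75,12)),
        ((-92,-65,43),(-92,65,43)),((-24.5,-65,43),(-24.5,65,43)),((50,-61,95),(50,-51,95)),((50,51,95),(50,61,95)),((-97,-65,40),(-97,65,40)),((50,-55,85),(50,55,85))]
        for a,b in segs:
            p=proj(d,[tw(*a),tw(*b)])*2; cv2.line(im,tuple(p[0].round().astype(int).tolist()),tuple(p[1].round().astype(int).tolist()),(0,255,0),1)
        p=proj(d,[tw(0,0,40)])[0]*2; x,y=p.astype(int); cr=im[max(0,y-140):y+140,max(0,x-180):x+180]
        cv2.imwrite(f'pics/fit_{n}.png',cv2.resize(cr,None,fx=2,fy=2)[:,:,::-1])
E
python3 fit.py
```

```text
[[ 0.4641  0.0408]
 [ 0.6306 -0.0054]
 [ 0.6705  0.1335]
 [ 0.499   0.1844]
 [ 0.6648  0.1399]
 [ 0.4593  0.0397]]
th -0.2658229908530267 o [0.57486093 0.08604841]
[[ 3.   2.3]
 [ 0.8  1.4]
 [ 2.8 -4.1]
 [-1.  -0.1]
 [-4.3  0.6]
 [-1.3 -0.1]]
scene -0.2806516947251876 [0.57737877 0.08550234]
side -0.2598686533792092 [0.57297986 0.08695037]
scene tube 787 [-0.0417 -0.0033  0.076 ] [-0.07050088 -0.99751172] [-0.077 -0.072  0.062] [-0.025  0.091  0.084] 0.08271073491863182
shelf z 0.04382714579778568
bar 156 [ 0.0827 -0.0013  0.2127] [ 0.076 -0.041  0.208] [0.087 0.041 0.216]
ears [ 0.031 -0.066  0.03 ] [0.067 0.066 0.119]
clamp [ 0.039 -0.06   0.075] [0.088 0.06  0.216]
side tube 994 [-0.054   0.0152  0.0749] [0.11358447 0.99352834] [-0.077 -0.073  0.062] [-0.022  0.091  0.085] 0.0817325602156584
shelf z 0.03975108219274748fit.py:25: RuntimeWarning: Mean of empty slice.
  rr=red[uv[:,1],uv[:,0]]&(Q[:,2]>.12); b=Q[rr]; print('bar',rr.sum(),b.mean(0).round(4),b.min(0).round(3),b.max(0).round(3))
  ret = um.true_divide(
Traceback (most recent call last):
  File "fit.py", line 25, in <module>
    rr=red[uv[:,1],uv[:,0]]&(Q[:,2]>.12); b=Q[rr]; print('bar',rr.sum(),b.mean(0).round(4),b.min(0).round(3),b.max(0).round(3))
                                                                                           ~~~~~^^^
ValueError: zero-size array to reduction operation minimum which has no identity
```

```bash
sed -i "s/red=(im.*$/red=(im[...,0]>90)\&(im[...,0]>2.2*im[...,1])\&(im[...,0]>2.2*im[...,2])/" fit.py; python3 fit.py | tail -12
```

```text
scene -0.2806516947251876 [0.57737877 0.08550234]
side -0.2598686533792092 [0.57297986 0.08695037]
scene tube 787 [-0.0417 -0.0033  0.076 ] [-0.07050088 -0.99751172] [-0.077 -0.072  0.062] [-0.025  0.091  0.084] 0.08271073491863182
shelf z 0.04382714579778568
bar 189 [ 0.083  -0.0011  0.2121] [ 0.075 -0.041  0.206] [0.088 0.041 0.216]
ears [ 0.031 -0.066  0.03 ] [0.067 0.066 0.119]
clamp [ 0.039 -0.06   0.075] [0.088 0.06  0.216]
side tube 994 [-0.054   0.0152  0.0749] [0.11358447 0.99352834] [-0.077 -0.073  0.062] [-0.022  0.091  0.085] 0.0817325602156584
shelf z 0.03975108219274748
bar 123 [ 7.770e-02 -2.000e-04  2.117e-01] [ 0.073 -0.041  0.206] [0.085 0.043 0.215]
ears [ 0.031 -0.066  0.03 ] [0.068 0.066 0.119]
clamp [ 0.035 -0.06   0.075] [0.085 0.06  0.215]
```

```bash
cd pics; python3 -c "
import cv2,numpy as np
a=cv2.imread('fit_scene.png');b=cv2.imread('fit_side.png');print(a.shape,b.shape)"
```

```text
(560, 720, 3) (560, 720, 3)
```

View pics/fit_scene.png

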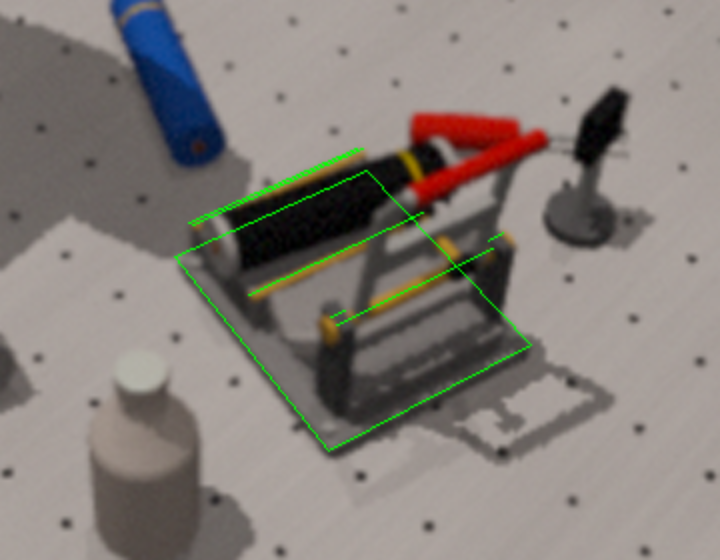

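View pics/fit_side.png

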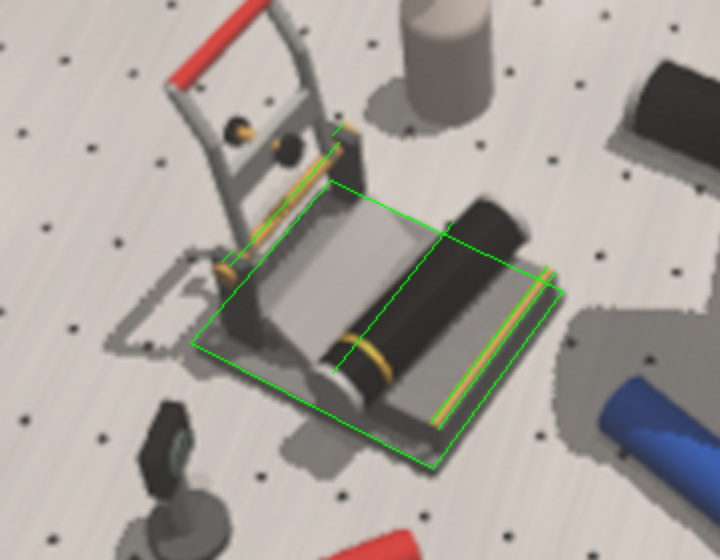

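```bash
cat > tube.py <<'E'
from h import *
th=-.270; o=np.array([.575,.086]); Rm=np.array([[np.cos(th),-np.sin(th)],[np.sin(th),np.cos(th)]])
def toM(P): P=np.atleast_2d(P); return np.c_[(P[:,:2]-o)@Rm,P[:,2]]
def toW(x,y,z): return np.r_[o+Rm@np.array([x,y]),z]
def tube(d,r=.02):
    "axis fit: known radius cylinder to depth points on the dark body"
    from scipy.optimize import least_squares
    uv,P=cloud(d); Q=toM(P); im=d['pixels'].astype(int)[uv[:,1],uv[:,0]]
    m=(Q[:,0]>-.1)&(Q[:,0]<.03)&(abs(Q[:,1])<.1)&(Q[:,2]>.052)&(Q[:,2]<.09)&(im.max(1)<75)
    p=Q[m]
    f=lambda a: np.hypot(p[:,0]-a[0]-a[1]*p[:,1], p[:,2]-a[2])-r
    s=least_squares(f,[p[:,0].mean(),0,.06],loss='soft_l1',f_scale=.002)
    return m.sum(),s.x.round(4),np.sqrt(np.median(f(s.x)**2)).round(4),p[:,1].min().round(3),p[:,1].max().round(3)
E
python3 - <<'E'
from tube import *
import pickle
D=pickle.load(open('d0.pkl','rb'))
for n in ['scene','side']: print(n,tube(D[n]))
p=toW(-.09,.010,.25+.1992); print(p)
print('bottle,mirror,driver M',toM([[.577,-.102,0],[.621,.262,0],[.521,.266,0]]).round(3))
# planar path in tool axes
s=arm.state(); Rt=R.from_euler('xyz',s['tool_rot']).as_matrix(); print((Rt.T@(p-s['tool_pos'])*1e3).round(1), Rt.round(3))
E
```

```text
scene (np.int64(713), array([-0.0486,  0.0932,  0.0609]), np.float64(0.0009), np.float64(-0.072), np.float64(0.081))
side (np.int64(890), array([-0.0498,  0.103 ,  0.0596]), np.float64(0.001), np.float64(-0.067), np.float64(0.084))
[0.49092793 0.11964354 0.4492    ]
bottle,mirror,driver M [[ 0.052 -0.181  0.   ]
 [-0.003  0.182  0.   ]
 [-0.1    0.159  0.   ]]
[-512.5  -44.4  501.4] [[ 0.355 -0.     0.935]
 [-0.935  0.002  0.355]
 [-0.002 -1.     0.   ]]
```

```bash
cat > plan.py <<'E'
import sys
from tube import *
def plan(tgt,yaw,n=10,show=10):
    s=arm.state(); Rt=R.from_euler('xyz',s['tool_rot']); T=R.from_euler('xyz',[-np.pi/2,0,yaw])
    rv=(Rt.inv()*T).as_rotvec()/n; d=(np.array(tgt)-s['tool_pos'])*1e3/n; C=Rt
    print('pos',s['tool_pos'].round(4),'F',s['wrist_force'].round(2),'t',round(s['time'],2),'rot/row',rv.round(4))
    for k in range(min(n,show)):
        print((C.inv().apply(d)).round(1).tolist()); C=C*R.from_rotvec(rv)
E
python3 -c "
from plan import *
plan(toW(-.09,.010,.25+.1992),1.3008,22,10)"
```

```text
pos [ 0.204  -0.5373  0.4037] F [ 0.37 -0.19  0.53] t 0.15 rot/row [-1.00e-04 -1.14e-01 -0.00e+00]
[-23.3, -2.0, 22.8]
[-20.5, -2.0, 25.3]
[-17.5, -2.0, 27.5]
[-14.3, -2.0, 29.3]
[-10.9, -2.0, 30.7]
[-7.3, -2.0, 31.8]
[-3.6, -2.0, 32.4]
[0.1, -2.0, 32.6]
[3.8, -2.0, 32.4]
[7.4, -2.0, 31.7]
```

apply_moves --travel '[[-23,-2,23],[-20,-2,25],[-17,-2,27],[-14,-2,29],[-11,-2,31],[-7,-2,32],[-4,-2,32],[0,-2,32],[4,-2,32],[7,-2,32]]' --delta_rot '[[0,-0.114,0],[0,-0.114,0],[0,-0.114,0],[0,-0.114,0],[0,-0.114,0],[0,-0.114,0],[0,-0.114,0],[0,-0.114,0],[0,-0.114,0],[0,-0.114,0]]' --jaw '[100,100,100,100,100,100,100,100,100,100]'

```text
time: 0.98
tool_pos: [0.329, -0.2305, 0.4199]
tool_rot: [-1.564, 0.004, -0.026]
wrist_force: [0.5, -0.1, 0.5]
width: 0.0937
```

```bash
python3 -c "
from plan import *
plan(toW(-.09,.010,.25+.1992),1.3008,13,10)"
```

```text
pos [ 0.329  -0.2305  0.4199] F [ 0.49 -0.05  0.54] t 0.98 rot/row [-6.000e-04 -1.021e-01  1.000e-04]
[11.7, -2.1, 27.3]
[14.5, -2.1, 25.9]
[17.0, -2.1, 24.3]
[19.4, -2.2, 22.5]
[21.6, -2.2, 20.4]
[23.6, -2.2, 18.1]
[25.3, -2.2, 15.6]
[26.7, -2.2, 12.9]
[27.9, -2.2, 10.1]
[28.8, -2.2, 7.2]
```

apply_moves --travel '[[12,-2,27],[14,-2,26],[17,-2,24],[19,-2,22],[22,-2,20],[24,-2,18],[25,-2,16],[27,-2,13],[28,-2,10],[29,-2,7]]' --delta_rot '[[0,-0.102,0],[0,-0.102,0],[0,-0.102,0],[0,-0.102,0],[0,-0.102,0],[0,-0.102,0],[0,-0.102,0],[0,-0.102,0],[0,-0.102,0],[0,-0.102,0]]' --jaw '[100,100,100,100,100,100,100,100,100,100]'

```text
time: 1.82
tool_pos: [0.4484, 0.0579, 0.4411]
tool_rot: [-1.564, -0.005, 1.047]
wrist_force: [0.8, 0.3, -0.2]
width: 0.0939
```

```bash
python3 -c "
from plan import *
plan(toW(-.095,.010,.15+.1992),1.3008,8,8)"
```

```text
pos [0.4484 0.0579 0.4411] F [ 0.8   0.25 -0.21] t 1.82 rot/row [-0.0007 -0.0317  0.0007]
[9.1, 11.5, -0.2]
[9.1, 11.5, -0.5]
[9.1, 11.5, -0.8]
[9.1, 11.5, -1.0]
[9.1, 11.5, -1.3]
[9.0, 11.5, -1.6]
[9.0, 11.5, -1.9]
[8.9, 11.5, -2.2]
```

apply_moves --travel '[[9,11,0],[9,11,0],[9,11,-1],[9,11,-1],[9,11,-1],[9,12,-2],[9,12,-2],[9,12,-2],[0,0,0],[0,0,0]]' --delta_rot '[[0,-0.032,0],[0,-0.032,0],[0,-0.032,0],[0,-0.032,0],[0,-0.032,0],[0,-0.032,0],[-0.003,-0.032,0.003],[-0.003,-0.032,0.003],[0,0,0],[0,0,0]]' --jaw '[100,100,100,100,100,100,100,100,100,100]'

```text
time: 2.65
tool_pos: [0.4841, 0.1254, 0.3386]
tool_rot: [-1.564, 0.007, 1.319]
wrist_force: [0.0, -0.3, 0.2]
width: 0.0939
```

```bash
python3 -c "
from plan import *
plan(toW(-.095,.010,.048+.1992),1.3008,8,8)
for n in ['wrist','side','scene']:
    d=cam(n); save(d,n+'1',f=1.5)
    if n=='wrist':
        for x in (-.092,-.0245):
            print(x,proj(d,[toW(x,-.065,.043),toW(x,.065,.043)]).round(1)*1.5)
"
```

```text
pos [0.4841 0.1254 0.3386] F [ 0.05 -0.26  0.21] t 2.65 rot/row [-0.0009  0.0023 -0.0009]
[-0.4, 11.4, -0.5]
[-0.4, 11.4, -0.4]
[-0.4, 11.4, -0.4]
[-0.4, 11.4, -0.4]
[-0.4, 11.4, -0.4]
[-0.4, 11.4, -0.4]
[-0.5, 11.4, -0.4]
[-0.5, 11.4, -0.4]
-0.092 [[281.55 307.5 ]
 [467.25 311.25]]
-0.0245 [[286.05 394.65]
 [461.25 398.4 ]]
```

View pics/wrist1.png

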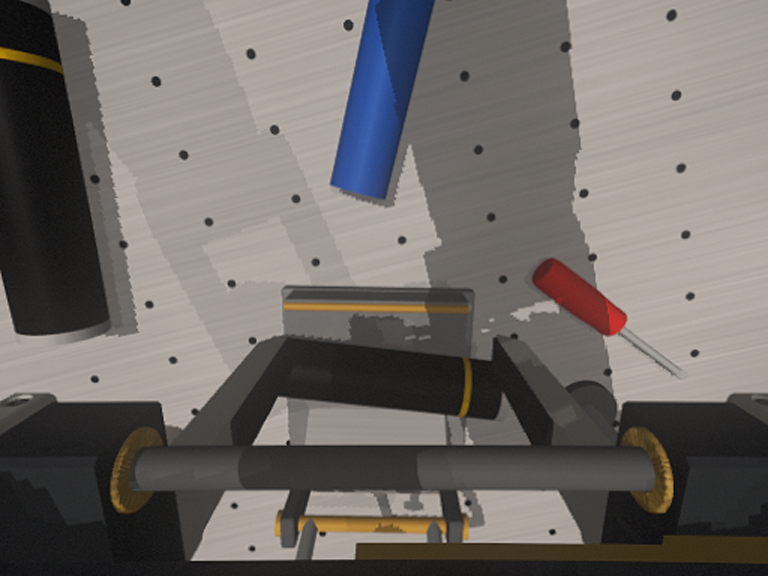

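View pics/side1.png

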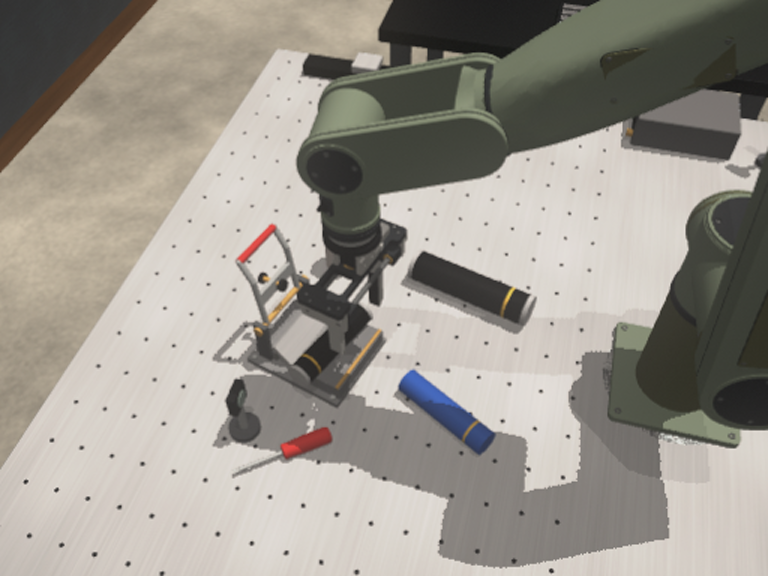

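apply_moves --travel '[[-1,12,0],[0,12,0],[0,12,-1],[-1,12,0],[0,12,-1],[0,10,0],[-1,9,-1],[0,8,0],[0,5,0],[0,0,0]]' --delta_rot '[[-0.001,0.003,-0.001],[-0.001,0.003,-0.001],[-0.001,0.003,-0.001],[-0.001,0.003,-0.001],[-0.001,0.003,-0.001],[-0.001,0.002,-0.001],[-0.001,0.002,-0.001],[0,0,0],[0,0,0],[0,0,0]]' --jaw '[100,100,100,100,100,100,100,100,100,100]'

```text
time: 3.63
tool_pos: [0.491, 0.1173, 0.2538]
tool_rot: [-1.594, -0.008, 1.29]
wrist_force: [-0.4, 0.1, -0.1]
width: 0.0942
```

```bash
cat > st.py <<'E'
from tube import *
s=arm.state(); Rt=R.from_euler('xyz',s['tool_rot']).as_matrix()
tip=s['tool_pos']+Rt@[0,.1992,0]
print('t',round(s['time'],2),'tcp',s['tool_pos'].round(4),'rpy',s['tool_rot'].round(4),'tipM',(toM(tip)*1e3).round(1),'F M',np.r_[s['wrist_force'][:2]@Rm,s['wrist_force'][2]].round(2))
E
python3 st.py
```

```text
t 3.63 tcp [0.491  0.1173 0.2538] rpy [-1.5939 -0.0076  1.2898] tipM [[-84.7   9.2  54.6]] F M [-0.41  0.03 -0.05]
```

```bash
python3 st.py;python3 -c "
from tube import *
for n in ['wrist','side']: save(cam(n),n+'2',f=1.5)"; python3 st.py
```

```text
t 3.63 tcp [0.491  0.1173 0.2538] rpy [-1.5939 -0.0076  1.2898] tipM [[-84.7   9.2  54.6]] F M [-0.41  0.03 -0.05]
t 3.73 tcp [0.4913 0.1175 0.2547] rpy [-1.5953 -0.0081  1.2901] tipM [[-84.1   9.6  55.6]] F M [-0.19  0.32  0.32]
```

View pics/wrist2.png

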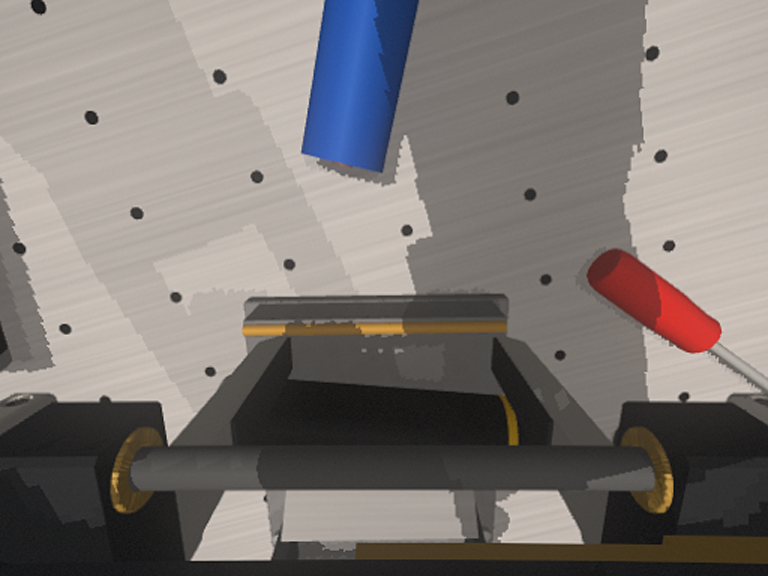

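```bash
python3 -c "
from plan import *
plan(toW(-.088,.010,.047+.1992),1.3008,1,1)"
```

```text
pos [0.4913 0.1175 0.2547] F [-0.1   0.35  0.32] t 3.73 rot/row [ 0.0246 -0.0108  0.008 ]
[1.9, 8.6, -0.8]
```

apply_moves --travel '[[0,0,0],[1,2,0],[1,2,-1],[0,2,0],[0,2,0],[0,0,0],[0,0,0],[0,0,0],[0,0,0],[0,0,0]]' --delta_rot '[[0.008,-0.004,0.003],[0.008,-0.004,0.003],[0.006,-0.003,0.002],[0,0,0],[0,0,0],[0,0,0],[0,0,0],[0,0,0],[0,0,0],[0,0,0]]' --jaw '[100,100,100,100,100,100,100,100,100,100]'

```text
time: 4.57
tool_pos: [0.4943, 0.1198, 0.2481]
tool_rot: [-1.575, -0.001, 1.303]
wrist_force: [-0.8, -0.4, -0.2]
width: 0.0941
```

```bash
python3 st.py
```

```text
t 4.57 tcp [0.4943 0.1198 0.2481] rpy [-1.5752e+00 -7.0000e-04  1.3030e+00] tipM [[-85.9  11.2  48.9]] F M [-0.64 -0.56 -0.22]
```

apply_moves --travel '[[0,0,-1],[0,0,-1],[0,0,-1],[0,0,-1],[0,0,-1],[0,0,-1],[0,0,-1],[0,0,-1],[0,0,-1],[0,0,-1]]' --delta_rot '[[0,0,0],[0,0,0],[0,0,0],[0,0,0],[0,0,0],[0,0,0],[0,0,0],[0,0,0],[0,0,0],[0,0,0]]' --jaw '[100,100,100,100,100,100,100,100,100,100]'

```text
time: 5.4
tool_pos: [0.5042, 0.117, 0.2482]
tool_rot: [-1.573, -0.0, 1.302]
wrist_force: [-2.7, 0.9, 2.6]
width: 0.0938
```

```bash
python3 st.py; python3 -c "
from tube import *
for n in ['side','scene']:
  d=cam(n); save(d,n+'3',f=1.5); 
  try: print(tube(d))
  except Exception as e: print(e)
"; python3 st.py
```

```text
t 5.4 tcp [0.5042 0.117  0.2482] rpy [-1.5727e+00 -5.0000e-04  1.3023e+00] tipM [[-76.1  11.1  49. ]] F M [-2.87  0.15  2.63]
(np.int64(337), array([-0.0466,  0.142 ,  0.0601]), np.float64(0.0017), np.float64(-0.052), np.float64(0.084))
(np.int64(814), array([-0.0434,  0.0739,  0.0614]), np.float64(0.0011), np.float64(-0.074), np.float64(0.083))
t 5.5 tcp [0.5042 0.117  0.2482] rpy [-1.5730e+00 -4.0000e-04  1.3024e+00] tipM [[-76.   11.1  49. ]] F M [-1.93  0.11  1.05]
```

apply_moves --travel '[[0,0,2],[0,2,0],[0,2,0],[0,2,0],[0,0,-1],[0,0,-1],[0,0,-1],[0,0,-1],[0,0,-1],[0,0,-1]]' --delta_rot '[[0,0,0],[0,0,0],[0,0,0],[0,0,0],[0,0,0],[0,0,0],[0,0,0],[0,0,0],[0,0,0],[0,0,0]]' --jaw '[100,100,100,100,100,100,100,100,100,100]'

```text
time: 6.33
tool_pos: [0.5071, 0.1162, 0.2411]
tool_rot: [-1.569, 0.0, 1.302]
wrist_force: [-2.6, 0.4, 2.3]
width: 0.094
```

```bash
python3 st.py; python3 -c "
from tube import *
for n in ['scene']:
  d=cam(n); save(d,n+'4',(210,130,410,300),4); 
  print(tube(d))
"; python3 st.py
```

```text
t 6.33 tcp [0.5071 0.1162 0.2411] rpy [-1.5687e+00  4.0000e-04  1.3022e+00] tipM [[-73.9  10.9  41.9]] F M [-2.6  -0.32  2.34]
(np.int64(807), array([-0.0423,  0.0565,  0.0613]), np.float64(0.0012), np.float64(-0.072), np.float64(0.082))
t 6.38 tcp [0.5073 0.1161 0.2411] rpy [-1.5691e+00  4.0000e-04  1.3022e+00] tipM [[-73.6  10.9  41.9]] F M [-2.66 -0.28  2.33]
```

View pics/scene4.png

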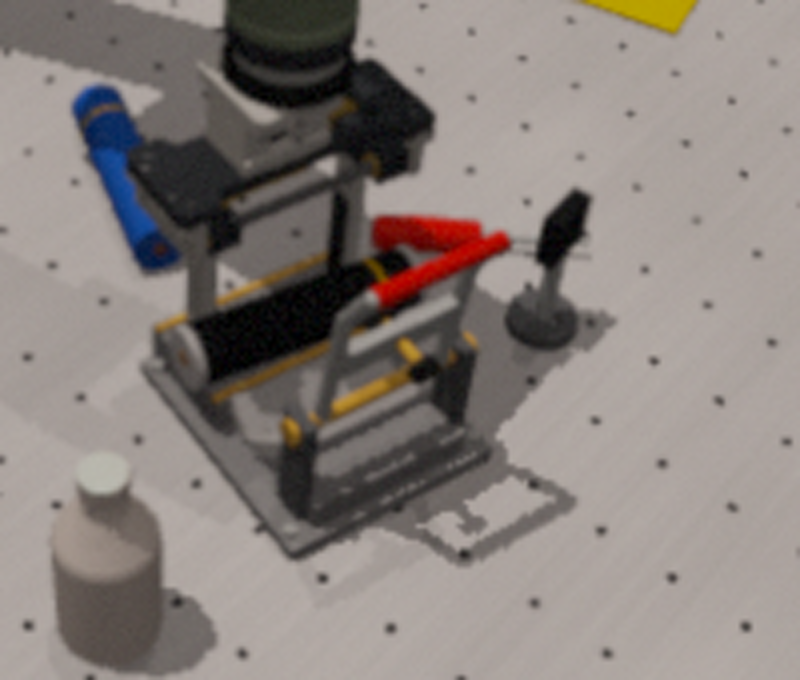

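apply_moves --travel '[[0,0,-1],[0,0,-1],[0,0,-1],[0,0,-1],[0,0,-1],[0,0,0],[0,0,0],[0,0,0],[0,0,0],[0,0,0]]' --delta_rot '[[0,0,0],[0,0,0],[0,0,0],[0,0,0],[0,0,0],[0,0,0],[0,0,0],[0,0,0],[0,0,0],[0,0,0]]' --jaw '[100,100,100,100,100,100,100,100,100,100]'

```text
time: 7.22
tool_pos: [0.5125, 0.1143, 0.241]
tool_rot: [-1.568, 0.001, 1.302]
wrist_force: [-2.7, 0.3, 2.6]
width: 0.0946
```

```bash
python3 st.py; python3 -c "
from tube import *
for n in ['scene']:
  d=cam(n); save(d,n+'5',(210,130,410,300),4); 
  print(tube(d))
"; python3 st.py
```

```text
t 7.22 tcp [0.5125 0.1143 0.241 ] rpy [-1.5682e+00  1.1000e-03  1.3019e+00] tipM [[-68.3  10.4  41.8]] F M [-2.67 -0.46  2.64]
(np.int64(793), array([-0.039 ,  0.0065,  0.0613]), np.float64(0.0012), np.float64(-0.072), np.float64(0.085))
t 7.27 tcp [0.5125 0.1143 0.241 ] rpy [-1.5682e+00  1.1000e-03  1.3020e+00] tipM [[-68.3  10.4  41.8]] F M [-2.8   0.25  2.08]
```

apply_moves --travel '[[0,0,-1],[0,0,-1],[0,0,-1],[0,-0.5,-1],[0,-1.5,-1],[0,-1.5,-1],[0,0,0],[0,0,0],[0,0,0],[0,0,0]]' --delta_rot '[[0,0,0],[0,0,0],[0,0,0],[0,0,0],[0,0,0],[0,0,0],[0,0,0],[0,0,0],[0,0,0],[0,0,0]]' --jaw '[100,100,100,100,100,100,100,100,100,100]'

```text
time: 8.1
tool_pos: [0.5177, 0.1128, 0.2436]
tool_rot: [-1.564, 0.002, 1.302]
wrist_force: [-4.2, 0.3, 0.7]
width: 0.0941
```

```bash
python3 st.py; python3 -c "
from tube import *
for n in ['scene']:
  d=cam(n); print(tube(d))
"; python3 st.py
```

```text
t 8.1 tcp [0.5177 0.1128 0.2436] rpy [-1.5641  0.0017  1.3023] tipM [[-63.7  10.2  44.4]] F M [-4.08 -0.85  0.74]
(np.int64(783), array([-0.0354, -0.0167,  0.0621]), np.float64(0.001), np.float64(-0.07), np.float64(0.087))
t 8.15 tcp [0.5177 0.1128 0.2435] rpy [-1.564   0.0018  1.3023] tipM [[-63.7  10.2  44.3]] F M [-3.33 -0.79  0.7 ]
```

apply_moves --travel '[[0,-1.5,-1],[0,-1.5,-1],[0,-1.5,-1],[0,-1.5,-1],[0,-1.5,-1],[0,0,0],[0,0,0],[0,0,0],[0,0,0],[0,0,0]]' --delta_rot '[[0,0,0],[0,0,0],[0,0,0],[0,0,0],[0,0,0],[0,0,0],[0,0,0],[0,0,0],[0,0,0],[0,0,0]]' --jaw '[100,100,100,100,100,100,100,100,100,100]'

```text
time: 8.98
tool_pos: [0.5242, 0.111, 0.2532]
tool_rot: [-1.568, 0.002, 1.302]
wrist_force: [-3.4, -0.2, 2.8]
width: 0.0938
```

```bash
python3 st.py; python3 -c "
from tube import *
for n in ['scene']:
  d=cam(n); print(tube(d))
"; python3 st.py
```

```text
t 8.98 tcp [0.5242 0.111  0.2532] rpy [-1.5678  0.0016  1.3023] tipM [[-56.2  10.2  54. ]] F M [-3.2  -1.1   2.82]
(np.int64(738), array([-0.0279, -0.0193,  0.0641]), np.float64(0.001), np.float64(-0.072), np.float64(0.084))
t 9.03 tcp [0.5242 0.111  0.2532] rpy [-1.5678  0.0016  1.3023] tipM [[-56.2  10.2  54. ]] F M [-3.1  -1.03  2.  ]
```

apply_moves --travel '[[0,-0.8,-0.7],[0,-0.8,-0.7],[0,-0.8,-0.7],[0,-0.8,-0.7],[0,-0.8,-0.7],[0,0,0],[0,0,0],[0,0,0],[0,0,0],[0,0,0]]' --delta_rot '[[0,0,0],[0,0,0],[0,0,0],[0,0,0],[0,0,0],[0,0,0],[0,0,0],[0,0,0],[0,0,0],[0,0,0]]' --jaw '[100,100,100,100,100,100,100,100,100,100]'

```text
time: 9.87
tool_pos: [0.5306, 0.1097, 0.2585]
tool_rot: [-1.578, -0.001, 1.303]
wrist_force: [-0.5, 0.4, -0.3]
width: 0.094
```

```bash
python3 st.py; python3 -c "
from tube import *
for n in ['scene']:
  d=cam(n); print(tube(d)); save(d,n+'6',(210,130,410,300),4); 
"; python3 st.py
```

```text
t 9.87 tcp [0.5306 0.1097 0.2585] rpy [-1.5775e+00 -9.0000e-04  1.3031e+00] tipM [[-47.8  11.2  59.3]] F M [-0.59  0.23 -0.33]
(np.int64(456), array([-0.003 , -0.0584,  0.0497]), np.float64(0.0014), np.float64(-0.068), np.float64(0.081))
t 9.92 tcp [0.5306 0.1097 0.2585] rpy [-1.5775e+00 -9.0000e-04  1.3031e+00] tipM [[-47.8  11.2  59.3]] F M [ 0.4  -0.42  0.18]
```

View pics/scene6.png

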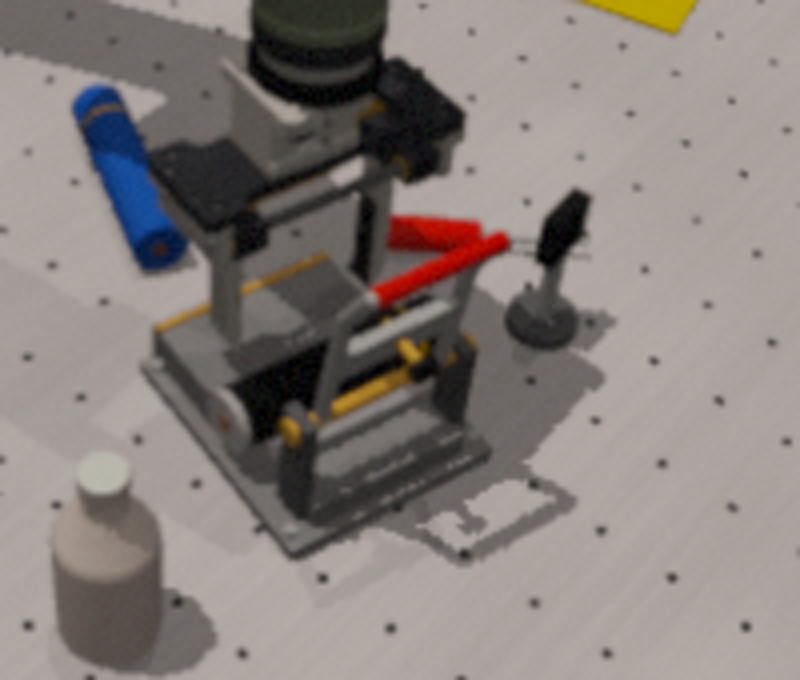

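apply_moves --travel '[[0,-10,2],[0,-30,2],[0,-40,0],[0,-40,0],[0,-40,0],[0,-38,0],[0,0,0],[0,0,0],[0,0,0],[0,0,0]]' --delta_rot '[[0,0,0],[0,0,0],[0,0.1,0],[0,0.12,0],[0,0.12,0],[0,0.12,0],[0,0.12,0],[0,0.12,0],[0,0.12,0],[0,0.12,0]]' --jaw '[100,100,100,100,100,100,100,100,100,100]'

```text
time: 10.75
tool_pos: [0.5221, 0.1115, 0.4734]
tool_rot: [-1.574, -0.008, 0.327]
wrist_force: [0.1, -0.3, -0.6]
width: 0.0939
```

```bash
python3 st.py; cat > bar.py <<'E'
from tube import *
def bar(d):
    uv,P=cloud(d); Q=toM(P); im=d['pixels'].astype(int)[uv[:,1],uv[:,0]]
    m=(im[:,0]>80)&(im[:,0]>2.2*im[:,1])&(im[:,0]>2.2*im[:,2])&(abs(Q[:,1])<.06)&(Q[:,2]>.06)&(Q[:,0]>-.12)&(Q[:,0]<.12)
    b=Q[m]; # surface pts -> centre: shift 5 mm along viewing ray
    c=toM(d['c'])[0]; v=b-c; v/=np.linalg.norm(v,axis=1)[:,None]; return m.sum(),np.median(b,0).round(4),(np.median(b,0)+.005*np.median(v,0)).round(4)
E
python3 -c "
from bar import *
for n in ['side','scene']:
  d=cam(n); print(tube(d)); save(d,n+'7',(130,100,330,270) if n=='side' else (210,130,410,300),4); print(bar(d))
"
```

```text
t 10.75 tcp [0.5221 0.1115 0.4734] rpy [-1.5743 -0.0084  0.3266] tipM [[-56.   10.8 274.2]] F M [ 0.18 -0.29 -0.56]
(np.int64(765), array([-0.0018, -0.0019,  0.0478]), np.float64(0.001), np.float64(-0.068), np.float64(0.082))
(np.int64(124), array([ 0.0773, -0.0018,  0.2114]), array([ 0.0798, -0.0044,  0.2079]))
(np.int64(393), array([-0.0005, -0.0131,  0.0491]), np.float64(0.0009), np.float64(-0.072), np.float64(0.082))
(np.int64(195), array([ 8.380e-02, -2.000e-04,  2.122e-01]), array([0.0812, 0.0023, 0.2088]))
```

View pics/side7.png

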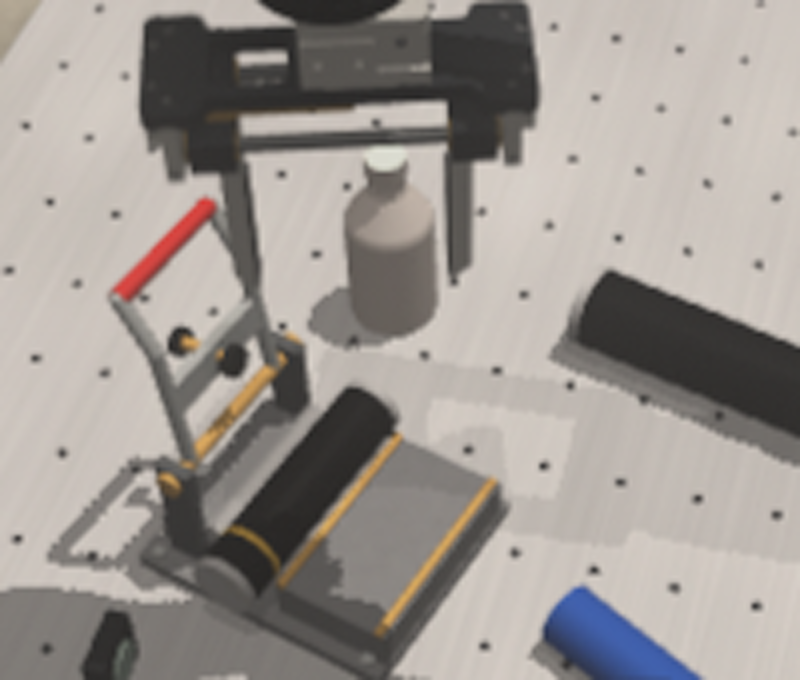

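```bash
python3 -c "
from plan import *
plan(toW(.0805,0,.265+.1992),-.27,9,10)"
```

```text
pos [0.5222 0.1115 0.4731] F [ 0.58  0.65 -0.38] t 10.85 rot/row [0.0001 0.067  0.001 ]
[12.0, 1.1, -9.7]
[12.6, 1.1, -8.8]
[13.2, 1.1, -8.0]
[13.7, 1.1, -7.1]
[14.1, 1.1, -6.1]
[14.5, 1.1, -5.2]
[14.8, 1.0, -4.2]
[15.1, 1.0, -3.2]
[15.2, 1.0, -2.2]
```

apply_moves --travel '[[12,1,-10],[13,1,-9],[13,1,-8],[14,1,-7],[14,1,-6],[14,1,-5],[15,1,-4],[15,1,-3],[15,1,-2],[0,0,0]]' --delta_rot '[[0,0.067,0.001],[0,0.067,0.001],[0,0.067,0.001],[0,0.067,0.001],[0,0.067,0.001],[0,0.067,0.001],[0,0.067,0.001],[0,0.067,0.001],[0,0.067,0.001],[0,0,0]]' --jaw '[90,80,70,60,50,50,50,50,50,50]'

```text
time: 11.68
tool_pos: [0.6549, 0.0648, 0.4641]
tool_rot: [-1.573, 0.006, -0.26]
wrist_force: [-0.4, 0.5, -0.7]
width: 0.0464
```

```bash
python3 st.py; python3 -c "
from plan import *
plan(toW(.0805,0,.2085+.180),-.27,8,1)
d=cam('wrist'); save(d,'wrist8',f=1.5); print(proj(d,[toW(.0805,-.037,.2085),toW(.0805,.037,.2085)])*1.5)"
```

```text
t 11.68 tcp [0.6549 0.0648 0.4641] rpy [-1.5731  0.0059 -0.2596] tipM [[ 81.4   0.4 264.9]] F M [-0.53  0.42 -0.69]
pos [0.6549 0.0648 0.4641] F [-0.4   0.55 -0.69] t 11.68 rot/row [ 0.0003  0.0013 -0.0007]
[-0.2, 9.5, -0.1]
[[390.47718426 372.03243876]
 [391.83790649 254.88198114]]
```

View pics/wrist8.png

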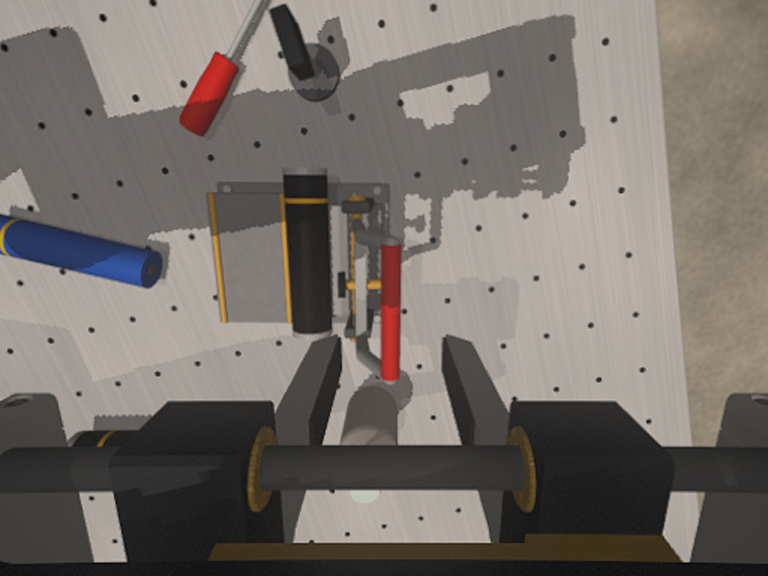

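apply_moves --travel '[[0,10,0],[0,10,0],[0,10,0],[0,10,0],[0,10,0],[0,10,0],[0,8,0],[0,6,0],[0,0,0],[0,0,0]]' --delta_rot '[[0,0.002,-0.001],[0,0.002,-0.001],[0,0.002,-0.001],[0,0.002,-0.001],[0,0.002,-0.001],[0,0,0],[0,0,0],[0,0,0],[0,0,0],[0,0,0]]' --jaw '[50,50,50,50,50,50,50,50,50,50]'

```text
time: 12.57
tool_pos: [0.6488, 0.0675, 0.3799]
tool_rot: [-1.574, 0.01, -0.256]
wrist_force: [0.3, -0.1, 0.3]
width: 0.047
```

```bash
python3 st.py
```

```text
t 12.57 tcp [0.6488 0.0675 0.3799] rpy [-1.5742  0.0096 -0.2556] tipM [[ 74.2   1.1 180.7]] F M [ 0.28 -0.04  0.32]
```

```bash
python3 -c "
from plan import *
plan(toW(.0805,0,.2085+.180),-.27,1,1)"
```

```text
pos [0.6488 0.0675 0.3799] F [ 0.26 -0.12  0.32] t 12.57 rot/row [ 0.0035  0.0144 -0.0096]
[4.3, -8.6, -1.9]
```

apply_moves --travel '[[2,-3,-1],[2,-3,-1],[0,-2,0],[0,0,0],[0,0,0],[0,0,0],[0,0,0],[0,0,0],[0,0,0],[0,0,0]]' --delta_rot '[[0.001,0.005,-0.003],[0.001,0.005,-0.003],[0.001,0.004,-0.003],[0,0,0],[0,0,0],[0,0,0],[0,0,0],[0,0,0],[0,0,0],[0,0,0]]' --jaw '[50,50,50,40,35,30,25,22,19,16]' --grip_force 20

```text
time: 13.4
tool_pos: [0.6536, 0.064, 0.3929]
tool_rot: [-1.569, -0.007, -0.271]
wrist_force: [-2.2, 0.2, 1.3]
width: 0.0159
```

```bash
python3 st.py
```

```text
t 13.4 tcp [0.6536 0.064  0.3929] rpy [-1.5693 -0.0065 -0.2713] tipM [[ 83.    0.  193.7]] F M [-2.14 -0.41  1.32]
```

apply_moves --travel '[[0,0,0],[0,0,0],[0,0,0],[0,0,0],[0,0,0],[0,0,0],[0,0,0],[0,0,0],[0,0,0],[0,0,0]]' --delta_rot '[[0,0,0],[0,0,0],[0,0,0],[0,0,0],[0,0,0],[0,0,0],[0,0,0],[0,0,0],[0,0,0],[0,0,0]]' --jaw '[13,10,8,5,0,0,0,0,0,0]' --grip_force 20

```text
time: 14.23
tool_pos: [0.6527, 0.0644, 0.3928]
tool_rot: [-1.57, -0.003, -0.271]
wrist_force: [-1.5, 0.3, 1.7]
width: 0.011
```

```bash
python3 st.py; python3 -c "
from bar import *
s=arm.state(); Rt=R.from_euler('xyz',s['tool_rot']).as_matrix(); print('grasp',toM(s['tool_pos']+Rt@[0,.18,0]))
for n in ['side','scene']: d=cam(n); print(bar(d))"
```

```text
t 14.23 tcp [0.6527 0.0644 0.3928] rpy [-1.5699 -0.0027 -0.2707] tipM [[8.120e+01 1.000e-01 1.936e+02]] F M [-1.53 -0.1   1.72]
grasp [[8.11233711e-02 7.03160066e-05 2.12825351e-01]]
(np.int64(54), array([0.0782, 0.0146, 0.2119]), array([0.0807, 0.0121, 0.2084]))
(np.int64(114), array([ 0.084 , -0.0162,  0.2123]), array([ 0.0814, -0.0137,  0.2088]))
```

apply_moves --travel '[[-4,-1,0],[-6,-1,0],[-6.2,-0.8,0],[-6.3,-0.5,0],[-6.3,-0.1,0],[-6.3,0.2,0],[-6.3,0.5,0],[-6.2,0.8,0],[-6.2,1.1,0],[-6.1,1.4,0]]' --delta_rot '[[0,0,0],[0,0,0],[0,0,0],[0,0,0],[0,0,0],[0,0,0],[0,0,0],[0,0,0],[0,0,0],[0,0,0]]' --jaw '[0,0,0,0,0,0,0,0,0,0]'

```text
time: 15.17
tool_pos: [0.6062, 0.0759, 0.3971]
tool_rot: [-1.563, -0.075, -0.275]
wrist_force: [5.5, -0.7, -0.3]
width: 0.0114
```

```bash
cat > arc.py <<'E'
from tube import *
import sys
dz=float(sys.argv[1]); st=float(sys.argv[2])
s=arm.state(); Rt=R.from_euler('xyz',s['tool_rot']).as_matrix(); g=toM(s['tool_pos']+Rt@[0,.18,0])[0]*1e3
x,z=g[0]-50,g[2]-dz-85; phi=np.arctan2(z,x)
print('t',round(s['time'],2),'rpy',s['tool_rot'].round(4),'grasp',g.round(1),'r',np.hypot(x,z).round(1),'phi',phi.round(3),'q',round(np.pi-np.arctan(15/125)-phi,3),'F M',np.r_[s['wrist_force'][:2]@Rm,s['wrist_force'][2]].round(2),'M',s['moment'].round(2),'w',s['width'].round(4))
for k in range(10):
    p=phi+st*(k+.5); print([round(-125.9*np.sin(p)*st,1),round(-125.9*np.cos(p)*st,1)],end=' ')
print()
E
python3 arc.py 4 .05
```

```text
Traceback (most recent call last):
  File "arc.py", line 6, in <module>
    print('t',round(s['time'],2),'rpy',s['tool_rot'].round(4),'grasp',g.round(1),'r',np.hypot(x,z).round(1),'phi',phi.round(3),'q',round(np.pi-np.arctan(15/125)-phi,3),'F M',np.r_[s['wrist_force'][:2]@Rm,s['wrist_force'][2]].round(2),'M',s['moment'].round(2),'w',s['width'].round(4))
                                                                                                                                                                                                                                                                       ^^^^^^^^^^^^^^^^
AttributeError: 'float' object has no attribute 'round'
```

```bash
sed -i "s/s\['width'\].round(4)/round(float(s['width']),4)/" arc.py; cat >> arc.py <<'E'
T=R.from_euler('xyz',[-np.pi/2,0,-.27]); print('rotcorr',(R.from_matrix(Rt).inv()*T).as_rotvec().round(4))
E
python3 arc.py 4 .05
```

```text
t 15.17 rpy [-1.5628 -0.0752 -0.2751] grasp [ 46.3  -0.  217.6] r 128.6 phi 1.6 q 1.423 F M [ 5.51  0.78 -0.26] M [-0.45 -1.3   0.03] w 0.0114
[np.float64(-6.3), np.float64(0.3)] [np.float64(-6.3), np.float64(0.7)] [np.float64(-6.2), np.float64(1.0)] [np.float64(-6.2), np.float64(1.3)] [np.float64(-6.1), np.float64(1.6)] [np.float64(-6.0), np.float64(1.9)] [np.float64(-5.9), np.float64(2.2)] [np.float64(-5.8), np.float64(2.5)] [np.float64(-5.7), np.float64(2.8)] [np.float64(-5.5), np.float64(3.0)] 
rotcorr [-0.0078 -0.0048  0.0752]
```

apply_moves --travel '[[-5,0,0],[-5,0.5,0],[-5,0.8,0],[-5,1,0],[-5,1.3,0],[-6,1.6,0],[-6,1.8,0],[-6,2,0],[-6,2.3,0],[-6,2.5,0]]' --delta_rot '[[-0.002,-0.001,0.015],[-0.002,-0.001,0.015],[-0.002,-0.001,0.015],[-0.002,-0.001,0.015],[0,0,0.015],[0,0,0.015],[0,0,0.015],[0,0,0.015],[0,0,0.015],[0,0,0.015]]' --jaw '[0,0,0,0,0,0,0,0,0,0]'

```text
time: 16.0
tool_pos: [0.5658, 0.0865, 0.3863]
tool_rot: [-1.561, -0.002, -0.274]
wrist_force: [9.8, -2.1, -7.1]
width: 0.0112
```

```bash
python3 arc.py 4 .05
```

```text
t 16.0 rpy [-1.5609 -0.0023 -0.274 ] grasp [-8.600e+00 -2.000e-01  2.063e+02] r 131.2 phi 2.034 q 0.988 F M [ 9.99  0.55 -7.06] M [-0.44 -1.98 -0.02] w 0.0112
[np.float64(-5.6), np.float64(3.0)] [np.float64(-5.4), np.float64(3.2)] [np.float64(-5.2), np.float64(3.5)] [np.float64(-5.1), np.float64(3.7)] [np.float64(-4.9), np.float64(4.0)] [np.float64(-4.7), np.float64(4.2)] [np.float64(-4.4), np.float64(4.5)] [np.float64(-4.2), np.float64(4.7)] [np.float64(-4.0), np.float64(4.9)] [np.float64(-3.7), np.float64(5.1)] 
rotcorr [-0.0099 -0.0039  0.0023]
```

apply_moves --travel '[[-4.5,4.5,0],[-4.5,4.5,0],[-4.5,4.5,0],[-4.5,4.5,0],[-4.5,4.5,0],[-4.5,4.7,0],[-4.3,4.9,0],[-4,5,0],[-3.8,5.2,0],[-3.5,5.4,0]]' --delta_rot '[[-0.002,-0.001,0.007],[-0.002,-0.001,0.007],[-0.002,-0.001,0.007],[-0.002,0,0.007],[-0.002,0,0.007],[0,0,0.007],[0,0,0.007],[0,0,0.007],[0,0,0.007],[0,0,0.007]]' --jaw '[0,0,0,0,0,0,0,0,0,0]'

```text
time: 16.83
tool_pos: [0.531, 0.0969, 0.352]
tool_rot: [-1.563, 0.019, -0.272]
wrist_force: [5.8, -1.2, 2.2]
width: 0.0113
```

```bash
python3 arc.py 4 .05; python3 -c "
from bar import *
for n in ['side','scene']: d=cam(n); print(bar(d)); save(d,n+'9',(130,100,330,270) if n=='side' else (210,130,410,300),4)"
```

```text
t 16.83 rpy [-1.5627  0.019  -0.272 ] grasp [-48.7   0.2 172. ] r 129.0 phi 2.442 q 0.58 F M [5.9  0.41 2.23] M [-0.43 -1.29  0.07] w 0.0113
[np.float64(-3.9), np.float64(4.9)] [np.float64(-3.7), np.float64(5.1)] [np.float64(-3.4), np.float64(5.3)] [np.float64(-3.2), np.float64(5.4)] [np.float64(-2.9), np.float64(5.6)] [np.float64(-2.6), np.float64(5.7)] [np.float64(-2.3), np.float64(5.9)] [np.float64(-2.0), np.float64(6.0)] [np.float64(-1.7), np.float64(6.1)] [np.float64(-1.4), np.float64(6.1)] 
rotcorr [-0.0081 -0.0021 -0.019 ]
(np.int64(71), array([-0.0509,  0.018 ,  0.1675]), array([-0.049 ,  0.0155,  0.1637]))
(np.int64(65), array([-0.0468, -0.0224,  0.1666]), array([-0.0499, -0.0202,  0.1633]))
```

View pics/side9.png

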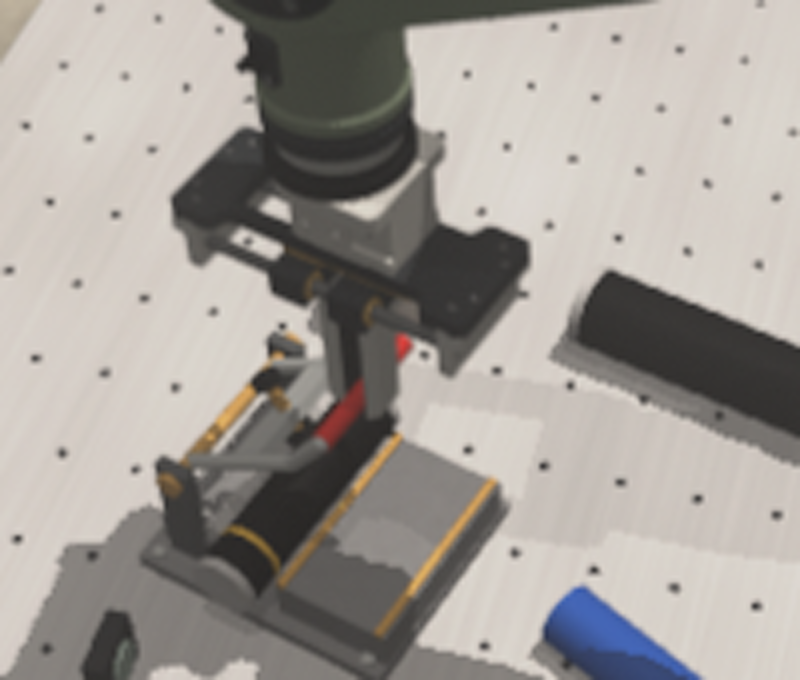

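apply_moves --travel '[[-3.8,5,0],[-3.5,5.2,0],[-3.3,5.4,0],[-3,5.5,0],[-2.7,5.7,0],[-2.4,5.8,0],[0,0,0],[0,0,0],[0,0,0],[0,0,0]]' --delta_rot '[[-0.002,0,-0.003],[-0.002,0,-0.003],[-0.002,0,-0.003],[-0.002,0,-0.003],[0,0,-0.003],[0,0,-0.003],[0,0,0],[0,0,0],[0,0,0],[0,0,0]]' --jaw '[0,0,0,0,0,0,0,0,0,0]'

```text
time: 17.77
tool_pos: [0.5086, 0.1044, 0.3113]
tool_rot: [-1.569, 0.005, -0.271]
wrist_force: [4.6, -1.1, 4.6]
width: 0.0111
```

```bash
python3 arc.py 8 .02; python3 -c "
from bar import *
for n in ['side','scene']: d=cam(n); print(bar(d)); save(d,n+'10',(130,100,330,270) if n=='side' else (210,130,410,300),4)"
```

```text
t 17.77 rpy [-1.5691  0.0048 -0.2713] grasp [-69.7   0.3 131.3] r 125.7 phi 2.832 q 0.19 F M [4.7  0.11 4.56] M [-0.16 -1.02  0.04] w 0.0111
[np.float64(-0.7), np.float64(2.4)] [np.float64(-0.7), np.float64(2.4)] [np.float64(-0.6), np.float64(2.4)] [np.float64(-0.6), np.float64(2.4)] [np.float64(-0.5), np.float64(2.5)] [np.float64(-0.5), np.float64(2.5)] [np.float64(-0.4), np.float64(2.5)] [np.float64(-0.4), np.float64(2.5)] [np.float64(-0.4), np.float64(2.5)] [np.float64(-0.3), np.float64(2.5)] 
rotcorr [-0.0017 -0.0013 -0.0048]
(np.int64(64), array([-0.0726,  0.0213,  0.1281]), array([-0.0708,  0.0188,  0.1242]))
(np.int64(55), array([-0.0662, -0.0241,  0.1293]), array([-0.0692, -0.0221,  0.1258]))
```

apply_moves --travel '[[-0.7,2.4,0],[-0.7,2.4,0],[-0.6,2.4,0],[-0.5,2,0],[0,0,0],[0,0,0],[0,0,0],[0,0,0],[0,0,0],[0,0,0]]' --delta_rot '[[0,0,0],[0,0,0],[0,0,0],[0,0,0],[0,0,0],[0,0,0],[0,0,0],[0,0,0],[0,0,0],[0,0,0]]' --jaw '[0,0,0,0,0,0,0,0,0,0]'

```text
time: 18.7
tool_pos: [0.506, 0.1051, 0.3014]
tool_rot: [-1.569, 0.004, -0.272]
wrist_force: [4.6, -0.4, 3.6]
width: 0.011
```

```bash
python3 arc.py 8 .02; python3 -c "
from bar import *
for n in ['side','scene']: d=cam(n); print(bar(d)); save(d,n+'11',(130,120,280,250) if n=='side' else (230,150,380,280),5)"
```

```text
t 18.7 rpy [-1.569   0.0042 -0.2715] grasp [-72.3   0.3 121.4] r 125.6 phi 2.914 q 0.108 F M [4.53 0.79 3.58] M [-0.19 -1.07  0.08] w 0.011
[np.float64(-0.5), np.float64(2.5)] [np.float64(-0.5), np.float64(2.5)] [np.float64(-0.4), np.float64(2.5)] [np.float64(-0.4), np.float64(2.5)] [np.float64(-0.3), np.float64(2.5)] [np.float64(-0.3), np.float64(2.5)] [np.float64(-0.2), np.float64(2.5)] [np.float64(-0.2), np.float64(2.5)] [np.float64(-0.1), np.float64(2.5)] [np.float64(-0.1), np.float64(2.5)] 
rotcorr [-0.0018 -0.0015 -0.0042]
(np.int64(66), array([-0.0748,  0.0215,  0.1187]), array([-0.073 ,  0.019 ,  0.1147]))
(np.int64(55), array([-0.0693, -0.0231,  0.1188]), array([-0.0723, -0.0211,  0.1153]))
```

View pics/scene11.png

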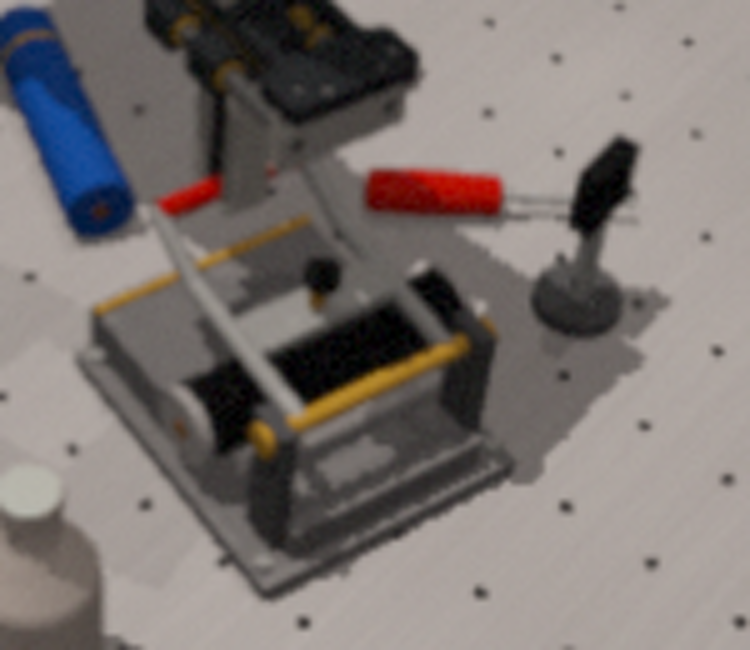

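View pics/side11.png

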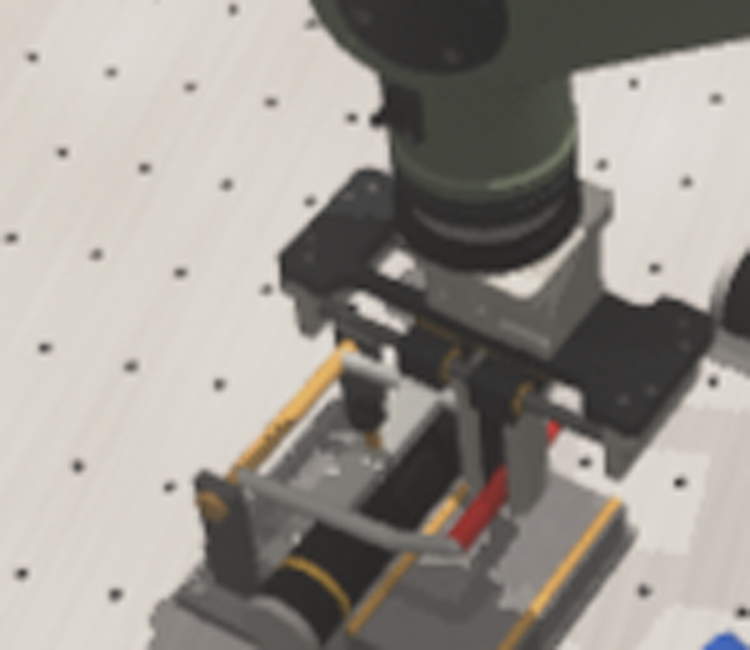

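apply_moves --travel '[[0,0,0],[0,0,0],[0,0,0],[0,0,0],[0,0,0],[0,0,0],[0,1,0],[-0.2,1,0],[-0.2,1,0],[-0.2,1,0]]' --delta_rot '[[0,0,0],[0,0,0],[0,0,0],[0,0,0],[0,0,0],[0,0,0],[0,0,0],[0,0,0],[0,0,0],[0,0,0]]' --jaw '[0,0,0,0,0,0,0,0,0,0]'

```text
time: 19.63
tool_pos: [0.5053, 0.1053, 0.2974]
tool_rot: [-1.569, 0.005, -0.272]
wrist_force: [3.9, -1.0, 5.3]
width: 0.0111
```

```bash
python3 arc.py 7 .02|head -1
```

```text
t 19.63 rpy [-1.569   0.0047 -0.2715] grasp [-73.2   0.3 117.4] r 125.8 phi 2.938 q 0.084 F M [3.99 0.05 5.3 ] M [-0.18 -0.98  0.05] w 0.0111
```

apply_moves --travel '[[0,0,0],[0,0,0],[0,0,0],[0,0,0],[0,0,0],[0,0,0],[0,0,0],[-0.2,1,0],[-0.1,1,0],[-0.1,1,0]]' --delta_rot '[[0,0,0],[0,0,0],[0,0,0],[0,0,0],[0,0,0],[0,0,0],[0,0,0],[0,0,0],[0,0,0],[0,0,0]]' --jaw '[0,0,0,0,0,0,0,0,0,0]'

```text
time: 20.47
tool_pos: [0.5048, 0.1054, 0.2941]
tool_rot: [-1.569, 0.005, -0.271]
wrist_force: [4.6, -0.2, 4.8]
width: 0.0114
```

```bash
python3 arc.py 7 .02|head -1
```

```text
t 20.47 rpy [-1.5691  0.005  -0.2715] grasp [-73.8   0.3 114.1] r 125.7 phi 2.965 q 0.057 F M [4.5  1.01 4.78] M [-0.18 -0.98  0.04] w 0.0114
```

apply_moves --travel '[[0,0,0],[0,0,0],[0,0,0],[0,0,0],[0,0,0],[0,0,0],[0,0,0],[-0.1,1,0],[-0.1,1,0],[-0.1,1,0]]' --delta_rot '[[0,0,0],[0,0,0],[0,0,0],[0,0,0],[0,0,0],[0,0,0],[0,0,0],[0,0,0],[0,0,0],[0,0,0]]' --jaw '[0,0,0,0,0,0,0,0,0,0]'

```text
time: 21.3
tool_pos: [0.5043, 0.1056, 0.2909]
tool_rot: [-1.569, 0.005, -0.271]
wrist_force: [4.1, -1.0, 5.2]
width: 0.0114
```

```bash
python3 arc.py 7 .02|head -1
```

```text
t 21.3 rpy [-1.5691  0.0054 -0.2715] grasp [-74.3   0.3 110.9] r 125.7 phi 2.991 q 0.031 F M [4.18 0.1  5.21] M [-0.14 -0.95  0.  ] w 0.0114
```

apply_moves --travel '[[0,0,0],[0,0,0],[0,0,0],[0,0,0],[0,0,0],[0,0,0],[0,0,0],[-0.1,1,0],[0,1,0],[0,1,0]]' --delta_rot '[[0,0,0],[0,0,0],[0,0,0],[0,0,0],[0,0,0],[0,0,0],[0,0,0],[0,0,0],[0,0,0],[0,0,0]]' --jaw '[0,0,0,0,0,0,0,0,0,0]'

```text
time: 22.13
tool_pos: [0.5041, 0.1056, 0.2877]
tool_rot: [-1.569, 0.006, -0.271]
wrist_force: [3.6, 0.3, 5.2]
width: 0.0111
```

```bash
python3 arc.py 7 .02|head -1
```

```text
t 22.13 rpy [-1.5692  0.006  -0.2715] grasp [-74.7   0.3 107.7] r 125.7 phi 3.017 q 0.005 F M [3.44 1.24 5.16] M [-0.1  -0.86  0.  ] w 0.0111
```

Still no contact at q≈0.005; going on.

apply_moves --travel '[[0,0,0],[0,0,0],[0,0,0],[0,0,0],[0,0,0],[0,0,0],[0,0,0],[0,1,0],[0,1,0],[0,1,0]]' --delta_rot '[[0,0,0],[0,0,0],[0,0,0],[0,0,0],[0,0,0],[0,0,0],[0,0,0],[0,0,0],[0,0,0],[0,0,0]]' --jaw '[0,0,0,0,0,0,0,0,0,0]'

```text
time: 22.97
tool_pos: [0.5039, 0.1057, 0.2851]
tool_rot: [-1.569, 0.007, -0.271]
wrist_force: [2.1, -1.6, 7.6]
width: 0.0109
```

```bash
python3 arc.py 7 .02|head -1; python3 -c "
from bar import *
for n in ['side','scene']: d=cam(n); print(bar(d),tube(d)); save(d,n+'12',(130,120,280,250) if n=='side' else (230,150,380,280),5)"
```

```text
t 22.97 rpy [-1.5694  0.0069 -0.2714] grasp [-75.    0.3 105.1] r 125.7 phi 3.037 q -0.015 F M [ 2.46 -1.    7.64] M [-0.16 -0.61  0.02] w 0.0109
(np.int64(60), array([-0.0774,  0.0209,  0.103 ]), array([-0.0756,  0.0185,  0.099 ])) (np.int64(455), array([-0.0013, -0.006 ,  0.0483]), np.float64(0.0014), np.float64(-0.049), np.float64(0.082))
(np.int64(54), array([-0.0714, -0.0229,  0.1041]), array([-0.0744, -0.0209,  0.1006])) (np.int64(540), array([-0.0009, -0.0164,  0.0497]), np.float64(0.0012), np.float64(-0.068), np.float64(0.084))
```

View pics/scene12.png

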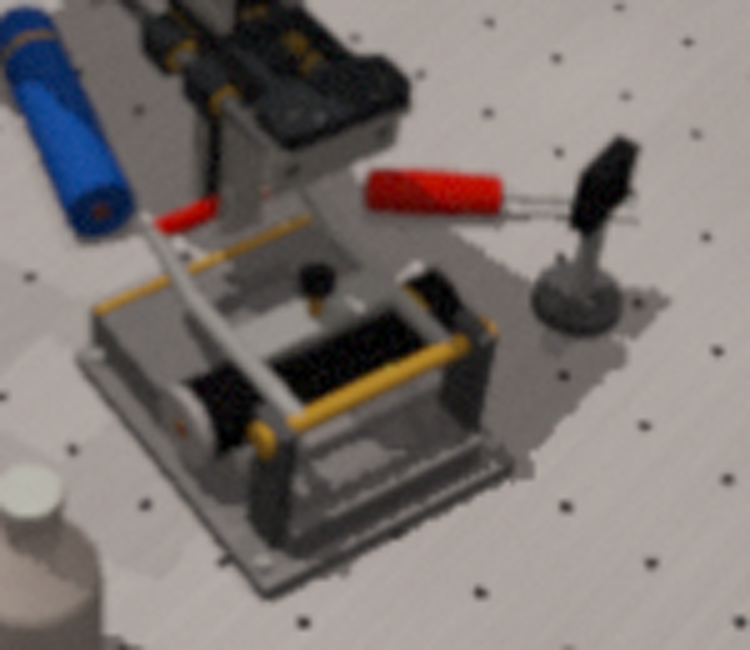

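apply_moves --travel '[[0,0,0],[0,0,0],[0,0,0],[0,0,0],[0,0,0],[0,0,0],[0,0,0],[0,0,0],[0,1,0],[0,1,0]]' --delta_rot '[[0,0,0],[0,0,0],[0,0,0],[0,0,0],[0,0,0],[0,0,0],[0,0,0],[0,0,0],[0,0,0],[0,0,0]]' --jaw '[0,0,0,0,0,0,0,0,0,0]'

```text
time: 23.9
tool_pos: [0.5039, 0.1058, 0.2839]
tool_rot: [-1.57, 0.007, -0.271]
wrist_force: [2.3, 0.0, 9.0]
width: 0.0111
```

```bash
python3 arc.py 7 .02|head -1
```

```text
t 23.9 rpy [-1.5695  0.0073 -0.2713] grasp [-75.1   0.3 103.9] r 125.7 phi 3.047 q -0.025 F M [2.16 0.63 9.  ] M [-0.17 -0.55  0.02] w 0.0111
```

apply_moves --travel '[[0,1,0],[0,0.8,0],[0,0,0],[0,0,0],[0,0,0],[0,0,0],[0,0,0],[0,0,0],[0,0,0],[0,0,0]]' --delta_rot '[[0,0,0],[0,0,0],[0,0,0],[0,0,0],[0,0,0],[0,0,0],[0,0,0],[0,0,0],[0,0,0],[0,0,0]]' --jaw '[0,0,0,0,0,0,0,0,0,0]'

```text
time: 24.73
tool_pos: [0.5039, 0.1058, 0.2834]
tool_rot: [-1.57, 0.008, -0.271]
wrist_force: [3.2, -0.3, 4.7]
width: 0.011
```

```bash
python3 arc.py 7 .02|head -1
```

```text
t 24.73 rpy [-1.5698  0.0078 -0.2711] grasp [-75.2   0.3 103.4] r 125.7 phi 3.05 q -0.028 F M [3.17 0.6  4.73] M [-0.23 -0.91  0.03] w 0.011
```

apply_moves --travel '[[0,0,0],[0,0,0],[0,0,0],[0,0,0],[0,0,0],[0,0,0],[0,0,0],[0,0,0],[0,0,0],[0,0,0]]' --delta_rot '[[0,0,0],[0,0,0],[0,0,0],[0,0,0],[0,0,0],[0,0,0],[0,0,0],[0,0,0],[0,0,0],[0,0,0]]' --jaw '[13,16,20,24,28,32,36,40,40,40]'

```text
time: 25.57
tool_pos: [0.496, 0.1062, 0.2749]
tool_rot: [-1.578, 0.037, -0.271]
wrist_force: [1.7, -1.2, 0.3]
width: 0.0372
```

```bash
python3 arc.py 7 .02|head -1; python3 -c "
from bar import *
for n in ['side','scene']: d=cam(n); print(bar(d),tube(d)); save(d,n+'13',(130,120,280,250) if n=='side' else (230,150,380,280),5)"
```

```text
t 25.57 rpy [-1.5777  0.0366 -0.2712] grasp [-88.1  -2.9  95. ] r 138.1 phi 3.12 q -0.098 F M [ 1.96 -0.74  0.32] M [-0.1  -0.38 -0.02] w 0.0372
(np.int64(96), array([-0.0779,  0.0111,  0.1017]), array([-0.0762,  0.0086,  0.0977])) (np.int64(450), array([-0.0016, -0.0046,  0.048 ]), np.float64(0.0013), np.float64(-0.048), np.float64(0.081))
(np.int64(48), array([-0.0729, -0.0243,  0.1022]), array([-0.0759, -0.0223,  0.0987])) (np.int64(545), array([-0.0008, -0.0134,  0.05  ]), np.float64(0.0012), np.float64(-0.072), np.float64(0.084))
```

View pics/side13.png

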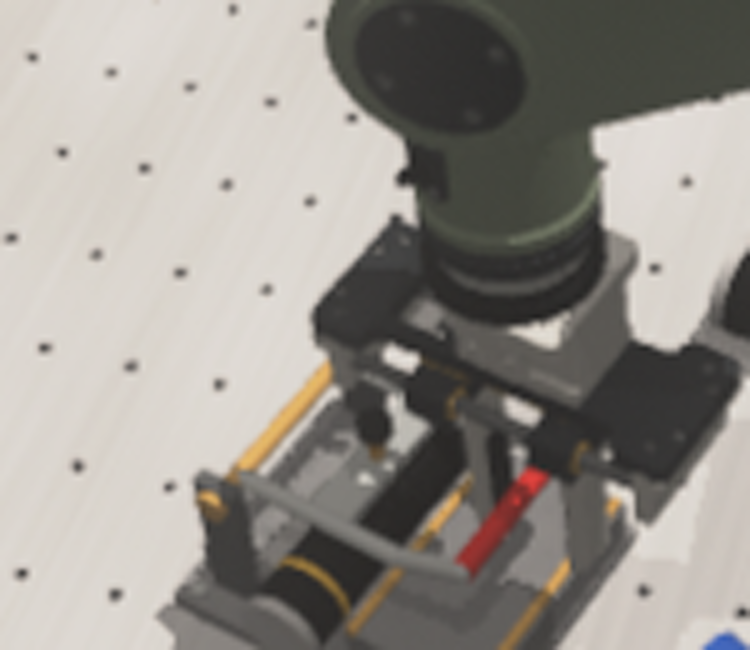

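apply_moves --travel '[[2,0,0],[2,0,0],[2,-1,0],[0,-4,0],[0,-10,0],[0,-15,0],[0,-25,0],[0,-30,0],[0,-30,0],[0,-30,0]]' --delta_rot '[[0,0,-0.012],[0,0,-0.012],[0,0,-0.012],[0,0,0],[0,0,0],[0,0,0],[0,0,0],[0,0,0],[0,0,0],[0,0,0]]' --jaw '[40,40,40,40,40,40,40,40,40,40]'

```text
time: 26.5
tool_pos: [0.4992, 0.1053, 0.4204]
tool_rot: [-1.584, 0.017, -0.271]
wrist_force: [0.6, -0.5, -1.0]
width: 0.0379
```

```bash
python3 arc.py 7 .02|head -1; python3 -c "
from bar import *
for n in ['side','scene']: d=cam(n); print(bar(d),tube(d)); save(d,n+'14',(130,120,280,250) if n=='side' else (230,150,380,280),5)
d=cam('wrist'); save(d,'wrist14',f=1.5)"
```

```text
t 26.5 rpy [-1.5837  0.0166 -0.2714] grasp [-81.2  -3.9 240.5] r 198.1 phi 2.294 q 0.728 F M [ 0.69 -0.33 -0.99] M [-0.03 -0.11  0.02] w 0.0379
(np.int64(124), array([-0.078 ,  0.0005,  0.102 ]), array([-0.0762, -0.002 ,  0.0981])) (np.int64(486), array([-0.0017,  0.0012,  0.0479]), np.float64(0.0013), np.float64(-0.067), np.float64(0.082))
(np.int64(120), array([-0.072 , -0.0007,  0.1021]), array([-0.075 ,  0.0014,  0.0986])) (np.int64(539), array([-0.0009, -0.015 ,  0.0499]), np.float64(0.0011), np.float64(-0.068), np.float64(0.083))
```

View pics/side14.png

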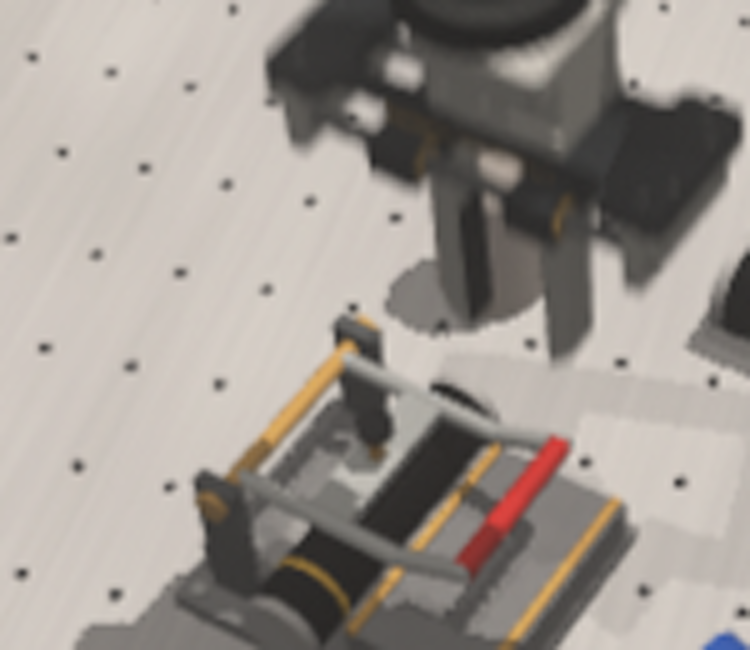

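View pics/wrist14.png

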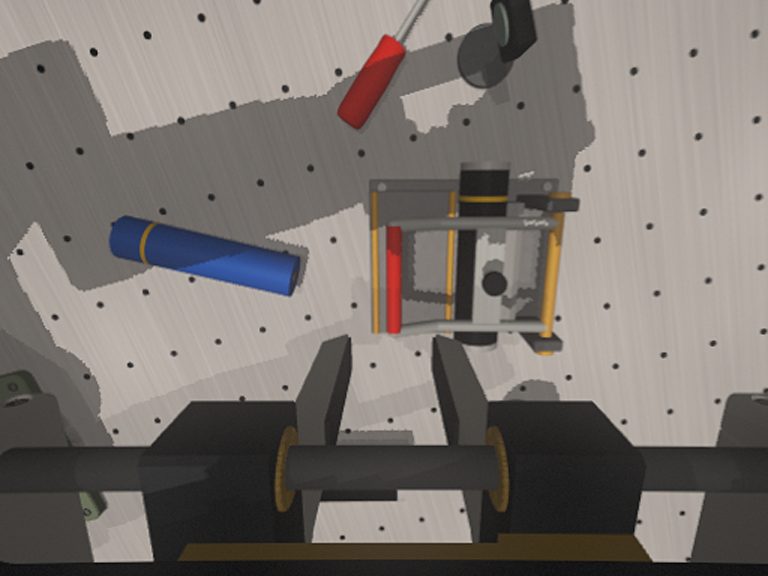

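```bash
python3 -c "
from bar import *
d=cam('side')
for p in [(340,210),(243,427),(305,443),(235,473)]: print(bydepth(d,[(p[0]/1.5,p[1]/1.5)]).round(3))
s=arm.state(); print(abs(s['dq']).max(),s['wrist_force'])
arm.sign_off()"
```

```text
[[0.495 0.128 0.372]]
[[0.622 0.261 0.017]]
[[0.521 0.266 0.024]]
[[0.606 0.333 0.012]]
0.05682529829162021 [-0.08478622  0.41958871 -0.32071886]
the job is handed in; nothing more can be done
```

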